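# Return the wheel-care kit to its outlined tiles

## Task

Put the wheel-care things back on the slate tiles on the marble shelf, each centred on the outline of its own shape and size: the larger clip-lid jar on the larger ring, the smaller jar on the smaller ring, the lug nut on the hexagon, and the clip holder with its grey pad on the rectangle, pad down and lying lengthwise in the outline. All stand upright on their tiles at the end; keep the glass jars upright on the way and set them down gently, and leave the wax tin where it is.

Things in the scene. Friction and masses are not known exactly. Their poses are not given: they have to be found in the camera images.
- large_jar: The larger of two clear glass jars with a clip-on glass lid and a black seal, a few white plugs inside: 62 mm diameter, 68 mm tall. Origin: centre of its underside, z up. Straight round hard sides, the lid as wide as the body; wire clips stand 4 mm out at +x and -x, so grip it across y. Yaw within 0.5 rad. About 0.26 kg.
- small_jar: The smaller of the two clear glass jars with a clip-on lid: 42 mm diameter, 56 mm tall. Origin: centre of its underside, z up. Straight round hard sides, the lid as wide as the body; wire clips stand 4 mm out at +x and -x, so grip it across y. Yaw within 0.5 rad. About 0.13 kg.
- lug_nut: Chrome wheel lug nut standing on its round flange (32 mm diameter, 6 mm high); above that a hexagon 22 mm across flats from 6 to 38 mm height, with a small dome to 44 mm. Origin: centre of its underside, z up. Two of the flats face its +y and -y: grip across y. Yaw within 0.5 rad of the world's. About 0.09 kg.
- pad_holder: White plastic clip holder on a grey pad, one rigid piece, pad down: pad 80 (x) x 40 (y) mm, 10 mm thick; clip plate up to 18 mm height; then a grip block 60 (x) x 24 (y) mm from 18 to 62 mm height, gripped across y. Both ends alike. Origin: centre of its underside, z up. Yaw within 0.5 rad. About 0.12 kg.
- large_ring: Target of the larger jar: a round outline, 68 mm inside and 76 mm outside diameter, centred. Fixed slate-grey tile, 100 x 100 x 4 mm, lying flat; the outline is pale, 4 mm wide, flush with its top (no rim or recess). Origin: centre of its underside; things stand 4 mm above it. z up, x and y along its edges, yaw within 0.3 rad.
- small_ring: Target of the smaller jar: a round outline, 48 mm inside and 56 mm outside diameter, centred. Fixed slate-grey tile, 100 x 100 x 4 mm, lying flat; the outline is pale, 4 mm wide, flush with its top (no rim or recess). Origin: centre of its underside; things stand 4 mm above it. z up, x and y along its edges, yaw within 0.3 rad.
- hexagon: Target of the lug nut: a hexagonal outline, 36 mm inside and 44 mm outside across flats, centred. Fixed slate-grey tile, 100 x 100 x 4 mm, lying flat; the outline is pale, 4 mm wide, flush with its top (no rim or recess). Origin: centre of its underside; things stand 4 mm above it. z up, x and y along its edges, yaw within 0.3 rad.
- rectangle: Target of the pad holder: a rectangular outline, 84 x 44 mm inside and 92 x 52 mm outside, long side along x, centred. Fixed slate-grey tile, 100 x 100 x 4 mm, lying flat; the outline is pale, 4 mm wide, flush with its top (no rim or recess). Origin: centre of its underside; things stand 4 mm above it. z up, x and y along its edges, yaw within 0.3 rad.
- wax_tin: Bystander, left where it is: low round metal tin with a green lid, 81 mm diameter, 28 mm tall, loose, among the things. Origin: centre of its underside. Also about: a key fob (12 mm high) and a tread gauge (8 mm high) among the things; brush caddy and sprayer up to 0.22 m high beyond x = 0.78 m; inflator, carton and charger, up to 0.18 m high, at the sides (|y| above 0.5 m).

How it is judged:
By the outcome, as a careful person would: the job done as asked, in the order asked, and still so for the second after the job is handed in, with the robot touching nothing.
It also fails if it takes over 112 s, if anything falls off the work surface, if the arm or the gripper's body presses on something with over 40 N, if the wrist force passes 120 N, or if a joint passes its speed limit or range.

## Robot

A 7-joint arm with a two-finger parallel gripper is mounted at the origin on the work surface. World frame = base frame: x ahead of the robot, y to its left, z up, the work surface at z = 0. Lengths are in m, angles in rad, forces in N, time in s.
With the tool pointing down it reaches from about 0.4 to 0.9 m from the base axis. Payload 5.6 kg.
Tool frame: the origin (TCP) lies midway between the tips of the shut fingers; the grasp point (between the pads) lies 19 mm behind it (robot.tcp_to_grasp is the distance from the TCP to the grasp point, in m); z points along the fingers, y is the line along which they close (so a half turn about z gives the same grasp; the last joint's range is limited). The gripper opens to 92 mm and grips with 3 to 60 N. Pads are 20 mm wide; open, the fingers measure 128 mm over their backs; the gripper's body (75 mm by 189 mm) begins 69 mm behind the grasp point.
Start: joints at [-0.043, 0.468, -0.012, 1.603, 0.006, 1.071, -0.056], TCP at [0.65, -0, 0.215] pointing down, gripper open.
Joint ranges: [-2.53, 2.53], [-0.31, 2.02], [-1.57, 1.55], [0.28, 2.44], [-1.29, 4.43], [0.15, 1.84], [-2.92, 2.92]. Speed limits (rad/s): [2.57, 2.57, 3.14, 3.14, 3.14, 3.14, 3.14].

## Interface

Orientations are given as a 3x3 rotation matrix whose columns are the frame's x, y, z axes.
In Python, from bench import robot gives the robot as it stands.
- The arm moves only by the shell command python3 inch.py [FORCE], which reads ROWS from standard input. ROWS is a JSON list of rows, 1 to 8 of them, each written [[dx, dy, dz], [rx, ry, rz], opening]: dx, dy, dz in m, then a rotation vector rx, ry, rz in rad, then the finger opening in m; each row is the pose to reach, as a shift and turn from the pose commanded when the command began, along the tool's axes at that moment; what a row does not reach only later rows make up. A row lasts 1/12 s, in which the tool goes at most 0.0417 m and 0.125 rad, less where a joint would pass 70% of its speed; a pose out of reach is approached as far as the arm can. The fingers move at their own pace and stop on an object; FORCE is the grip in N (left out, the last holds). Time passes only in rows, so rows that do not move let the fingers close. It prints the time, the measured TCP pose, the force, the opening and the grip force at its end. Input that does not fit is refused with a message, and nothing moves.
- robot.observe(): the state, without advancing time (a new reading comes with each control period).
- robot.get_image(name): name is "scene" or "side" or "wrist"; returns a dict with "image" (480x640x3 uint8, red, green, blue), "camera_matrix" (3x3 intrinsics, pixels), "D" ([k1, k2, p1, p2, k3] as OpenCV has them; the pictures are not rectified), "R" (3x3) and "t" (3): a world point X has camera coordinates R X + t. Camera axes: x right, y down, z forward; pixel columns grow to the right and rows downward; lengths in m; the calibration is good to about 2 mm. A picture is of the moment at which its call begins. There is no depth.
- robot.close_job(): hands the job in; it is judged then, once.
The state is a dict: "t": time; "qpos": joint angles; "qd": joint speeds; "joint_torque": joint torques, N m; "tcp_pos": TCP position; "tool_rot": TCP orientation; "ft_force": force on the tool from outside, world axes, zero at the start; "torque": the same for the moment, N m; "finger_gap": finger opening in m; "finger_force": force on a finger pad.
Only numpy, scipy, OpenCV 4.12 (cv2) and the standard library are available. Lean on these libraries where they do the work, as an engineer would, in place of code of your own. Each camera call takes 0.05 s, during which the arm holds its last target. There are 200 camera calls.

## Working session

There is one attempt and no reset: what is moved stays moved. The work goes in short steps, Python scripts to look and compute and a shell command to move; the robot and the scene stay as the last step left them, time stands still between calls to the robot, and variables do not carry over. Pictures are saved under pics/ and viewed, at most 14 in all, crops included, and the job is handed in when it is done.

```bash
ls; mkdir -p pics; cat > h.py <<'E'
import cv2,numpy as np,pickle,sys
from bench import robot
def snap(n,f):
    d=robot.get_image(n); pickle.dump(d,open(f'pics/{f}.pkl','wb'))
    cv2.imwrite(f'pics/{f}.png',d['image'][:,:,::-1]); return d
def load(f): return pickle.load(open(f'pics/{f}.pkl','rb'))
def ray(d,px):
    p=cv2.undistortPoints(np.array(px,float).reshape(-1,1,2),d['camera_matrix'],np.array(d['D'],float)).reshape(-1,2)
    R=np.array(d['R']);t=np.array(d['t'])
    return -R.T@t,(R.T@np.c_[p,np.ones(len(p))].T).T
def onz(d,px,z):
    c,r=ray(d,px); return c+r*((z-c[2])/r[:,2])[:,None]
def proj(d,X):
    return cv2.projectPoints(np.array(X,float).reshape(-1,3),cv2.Rodrigues(np.array(d['R']))[0],np.array(d['t'],float),d['camera_matrix'],np.array(d['D'],float))[0].reshape(-1,2)
def tri(d1,p1,d2,p2):
    c1,r1=ray(d1,p1);c2,r2=ray(d2,p2);out=[]
    for a,b in zip(r1,r2):
        A=np.c_[a,-b];s=np.linalg.lstsq(A,c2-c1,rcond=None)[0]
        x,y=c1+a*s[0],c2+b*s[1]; out.append(np.r_[(x+y)/2,np.linalg.norm(x-y)])
    return np.array(out)
E
python3 - <<'E'
from h import *
for n in ['scene','side','wrist']:
    d=snap(n,n+'0'); print(n,-np.array(d['R']).T@d['t'],np.array(d['R'])[2])
o=robot.observe();print(o['t'],o['tcp_pos'],o['tool_rot'],o['finger_gap'])
E
```

```text
bench.py
inch.py
pics
scene [1.26681315 0.2374976  0.5918068 ] [-0.7813684  -0.25020071 -0.57171937]
side [0.13164409 0.62114841 0.8910987 ] [ 0.34341237 -0.56166584 -0.75272799]
wrist [0.64846171 0.08127712 0.3835993 ] [-0.00181556 -0.28771851 -0.9577133 ]
0.15 [ 6.49569301e-01 -4.69292166e-05  2.13866552e-01] [[ 3.26823592e-05  9.99999127e-01 -1.32126664e-03]
 [ 9.99999995e-01 -3.28098308e-05 -9.64552906e-05]
 [-9.64985569e-05 -1.32126348e-03 -9.99999122e-01]] 0.09180891733163224
```

View pics/scene0.png

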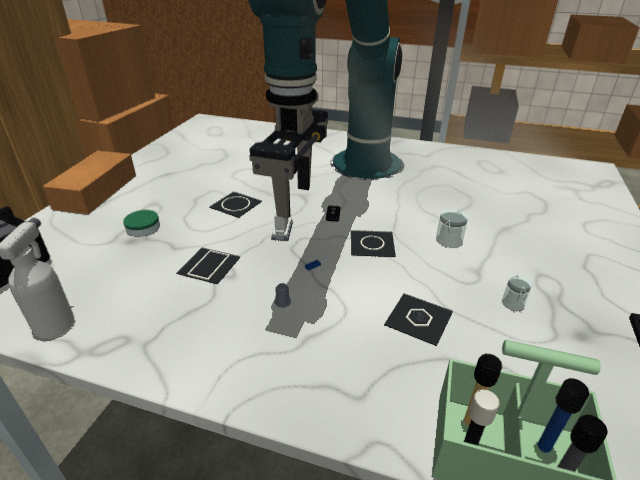

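View pics/side0.png

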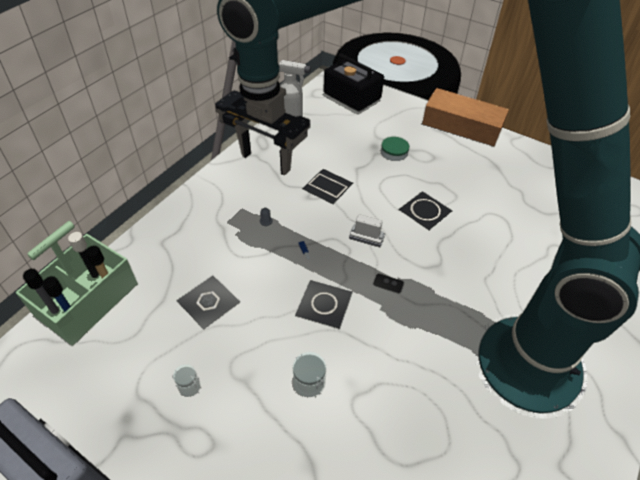

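View pics/wrist0.png

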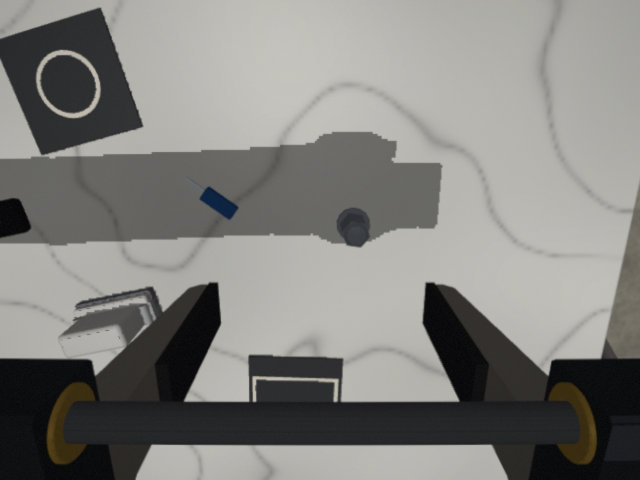

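Scene picture: large ring about (236,204), small ring (372,243), hexagon (420,318), rectangle (209,265), large jar (452,230), small jar (516,293), nut (282,294), holder behind the fingers near (283,228). The side picture shows all of them clearly: jars at (309,375) and (187,381), nut (265,217), holder (367,230), tiles at (324,303), (426,210), (328,186) and (207,301). The wrist picture shows the nut at (354,228), the holder at (110,330) and one ring at (68,84).

```bash
cat >> h.py <<'E'
def refine_pose(obs,kind,x0):
    pass
def outline(d,px,win=45):
    """pale outline inside a dark tile near px -> outer contour hole points"""
    g=cv2.cvtColor(d['image'],cv2.COLOR_RGB2GRAY); x,y=map(int,px)
    x0,y0=max(0,x-win),max(0,y-win)
    s=g[y0:y+win,x0:x+win]
    b=(s<105).astype(np.uint8)
    n,l,st,_=cv2.connectedComponentsWithStats(b)
    return s,b,(x0,y0)
def ringpts(d,px,win=45,thr=95):
    s,b,o=outline(d,px,win); b=(s<thr).astype(np.uint8)
    cs,h=cv2.findContours(b,cv2.RETR_CCOMP,cv2.CHAIN_APPROX_NONE)
    best=None
    for c,k in zip(cs,h[0]):  # hole contour (parent>=0) with largest area
        if k[3]>=0:
            a=cv2.contourArea(c)
            if best is None or a>best[0]: best=(a,c,k[3])
    outer=cs[best[2]].reshape(-1,2)+o
    return best[1].reshape(-1,2)+o, outer
E
python3 - <<'E'
from h import *
S=load('scene0');D=load('side0');W=load('wrist0')
names=['A','B','rect','hex','Ljar_top','Sjar_top','nut_top','holder_top']
ps=[(236,204),(372,243),(209,265),(420,318),(453,217),(517,284),(282,286),(283,226)]
pd=[(426,210),(324,303),(328,186),(207,301),(309,364),(186,374),(265,211),(368,227)]
for n,t in zip(names,tri(S,ps,D,pd)): print(n,t.round(4))
for n,d,c in [('A s',S,ps[0]),('A d',D,pd[0]),('B s',S,ps[1]),('B d',D,pd[1]),('B w',W,(68,84)),('rect s',S,ps[2]),('rect d',D,pd[2]),('hex s',S,ps[3]),('hex d',D,pd[3])]:
    try:
        p,o=ringpts(d,c,80 if 'w' in n else 38); X=onz(d,p,0.004)[:,:2]; r=cv2.minAreaRect(X.astype(np.float32)*1000);
        O=onz(d,o,0.004)[:,:2];q=cv2.minAreaRect(O.astype(np.float32)*1000);print(n,r,q)
    except Exception as e: print(n,e)
E
```

```text
A [ 0.3624 -0.2768 -0.0013  0.0022]
B [4.292e-01 1.075e-01 1.000e-04 7.000e-04]
rect [ 6.197e-01 -2.138e-01 -1.800e-03  6.000e-04]
hex [6.429e-01 2.440e-01 1.400e-03 4.000e-04]
Ljar_top [0.3595 0.2744 0.0637 0.0038]
Sjar_top [5.422e-01 4.086e-01 4.670e-02 1.000e-04]
nut_top [ 0.678  -0.0175  0.038   0.0013]
holder_top [ 0.4492 -0.1125  0.0217  0.0165]
A s ((371.80633544921875, -274.01611328125), (73.48995971679688, 80.2877197265625), 18.262073516845703) ((371.7398681640625, -272.4236145019531), (100.30207061767578, 99.85806274414062), 76.51167297363281)
A d ((364.22430419921875, -274.8230285644531), (85.0659408569336, 79.78112030029297), 83.19697570800781) ((363.377197265625, -272.91741943359375), (97.82227325439453, 97.1026611328125), 76.49475860595703)
B s ((431.77899169921875, 108.28602600097656), (59.50541687011719, 63.59031295776367), 74.81562805175781) ((434.7951965332031, 108.88587188720703), (100.24085235595703, 97.77469635009766), 14.114694595336914)
B d ((428.9731750488281, 109.34575653076172), (62.846866607666016, 61.858863830566406), 33.423492431640625) ((427.5653381347656, 110.05220031738281), (96.84561920166016, 97.50550842285156), 14.304988861083984)
B w ((427.649169921875, 106.88851165771484), (56.68302917480469, 57.8577766418457), 89.5649185180664) ((428.89324951171875, 106.72256469726562), (100.0157470703125, 99.38809967041016), 14.305523872375488)
rect s 'NoneType' object is not subscriptable
rect d 'NoneType' object is not subscriptable
hex s ((643.17431640625, 241.90292358398438), (47.118804931640625, 52.52286911010742), 18.092838287353516) ((645.7218017578125, 241.48086547851562), (99.93728637695312, 100.34442138671875), 77.65210723876953)
hex d ((650.2564086914062, 247.75961303710938), (3.1281230449676514, 4.207780838012695), 77.92977142333984) ((639.6878662109375, 246.31246948242188), (31.786197662353516, 22.591344833374023), 27.645769119262695)
```

```bash
cat >> h.py <<'E'
from scipy.spatial.transform import Rotation as Ro
def Rt(yaw): # tool y = -obj y, tool x = obj x, pointing down
    c,s=np.cos(yaw),np.sin(yaw); return np.array([[c,s,0],[s,-c,0],[0,0,-1.]])
def to(x,y,z,yaw,name=''):
    o=robot.observe();R=np.array(o['tool_rot']);p=np.array(o['tcp_pos'])
    d=R.T@(np.array([x,y,z])-p); r=Ro.from_matrix(R.T@Rt(yaw)).as_rotvec()
    print(name,'t %.2f'%o['t'],'d',d.round(4),'rot',r.round(4),'| at',p.round(4),'q7 %.2f'%o['qpos'][6],'F',np.array(o['ft_force']).round(1),'gap %.4f ff %.1f'%(o['finger_gap'],np.max(o['finger_force'])))
E
echo '[[[0.025, -0.025, 0], [0, 0, 0.125], 0.092], [[0.05, -0.05, 0], [0, 0, 0.25], 0.092], [[0.075, -0.078, 0], [0, 0, 0.375], 0.092], [[0.1, -0.105, 0], [0, 0, 0.5], 0.092], [[0.125, -0.132, 0], [0, 0, 0.625], 0.092], [[0.15, -0.16, 0], [0, 0, 0.75], 0.092], [[0.175, -0.187, 0], [0, 0, 0.875], 0.092], [[0.2, -0.21, 0], [0, 0, 1.0], 0.092]]' | python3 inch.py
python3 -c "
from h import *
snap('scene','scene1'); to(.362,.275,.214,0)"
```

```text
t: 0.82
tcp_pos: [0.44, 0.1988, 0.2145]
tool_rot: [[0.832, 0.554, -0.0], [0.554, -0.832, -0.0], [-0.0, -0.0, -1.0]]
ft_force: [0.2, 0.2, -0.1]
finger_gap: 0.0918
finger_force: 0.0
 t 0.87 d [-0.0222 -0.0996  0.0008] rot [-0.0031  0.0026  0.5865] | at [0.4356 0.2043 0.2144] q7 -1.48 F [-4.1  3.9 -0.8] gap 0.0922 ff 0.0
```

```bash
echo '[[[-0.005, -0.02, 0], [0, 0, 0.12], 0.092], [[-0.01, -0.04, 0], [0, 0, 0.24], 0.092], [[-0.015, -0.06, 0], [0, 0, 0.36], 0.092], [[-0.02, -0.08, 0], [0, 0, 0.48], 0.092], [[-0.02, -0.09, 0], [0, 0, 0.57], 0.092], [[-0.02, -0.09, 0], [0, 0, 0.57], 0.092], [[-0.02, -0.09, 0], [0, 0, 0.57], 0.092]]' | python3 inch.py
python3 -c "
from h import *
snap('wrist','w1'); to(.362,.275,.214,0)"
```

```text
t: 1.45
tcp_pos: [0.3753, 0.2614, 0.2146]
tool_rot: [[1.0, 0.027, 0.0], [0.027, -1.0, -0.0], [0.0, 0.0, -1.0]]
ft_force: [-0.0, 0.4, -0.2]
finger_gap: 0.0921
finger_force: 0.0
 t 1.50 d [-0.0133 -0.0145  0.0005] rot [ 0.0004 -0.0002  0.0254] | at [0.3757 0.2609 0.2145] q7 -2.22 F [-0.  -0.6 -0.1] gap 0.0920 ff 0.0
```

View pics/w1.png

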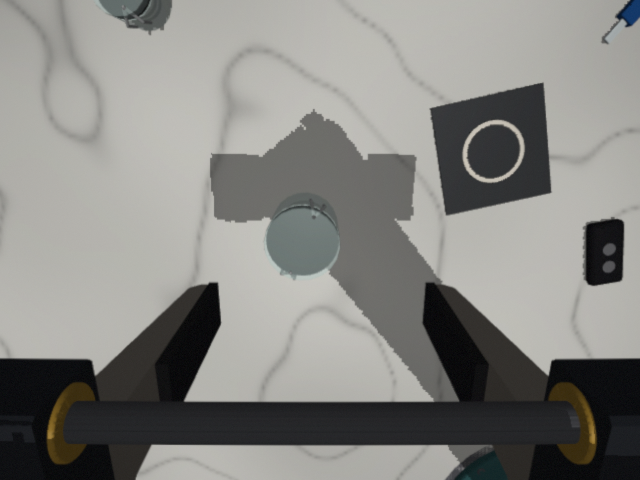

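The lid of the large jar is at (302,240) in the wrist view, with clips near (316,208) and (288,275); the small ring tile is at (494,150).

```bash
python3 - <<'E'
from h import *
S=load('scene0');D=load('side0');W=load('w1');S1=load('scene1')
def crop(d,c,w,k): 
    x,y=c;return cv2.resize(d['image'][y-w:y+w,x-w:x+w],(260,260),interpolation=cv2.INTER_CUBIC)
a=np.hstack([crop(W,(302,240),52,0),crop(D,(309,375),26,0),crop(S,(452,230),26,0)])
b=np.hstack([crop(D,(187,381),26,0),crop(S,(516,293),26,0),crop(S1,(300,222),40,0)])
cv2.imwrite('pics/m1.png',np.vstack([a,b])[:,:,::-1])
E
```

```text
(no output)
```

View pics/m1.png

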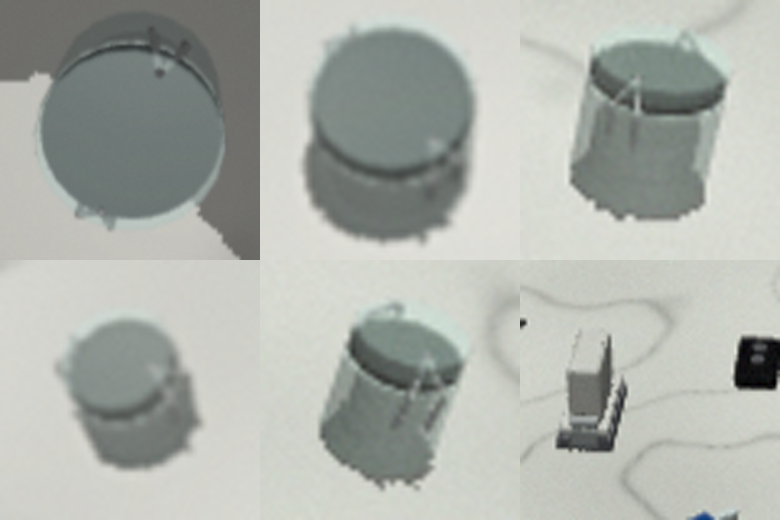

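```bash
python3 - <<'E'
from h import *
S=load('scene0');D=load('side0');W=load('w1')
w=[(302.8,240.8)];s=[(453.6,217.4)];d=[(309.5,369)]
print(tri(W,w,D,d),tri(W,w,S,s),tri(S,s,D,d)); print(onz(W,w,.068),onz(D,d,.068),onz(S,s,.068))
print('edges',onz(W,[(266,240.8),(339.6,240.8)],.068))
def yaw(d,p,z):
    a,b=onz(d,p,z); v=a-b; print(np.arctan2(v[1],v[0]),np.linalg.norm(v[:2]),(a+b)/2)
yaw(W,[(314,214),(288.8,273.2)],.062)
yaw(S,[(449.4,220),(459,211)],.066)
yaw(D,[(318,378),(294.5,359)],.066)
# small jar
s2=[(516-26+(405-260)/5,293-26+(347-260)/5)];d2=[(187-26+122/5,381-26+(365-260)/5)]
print('small',tri(S,s2,D,d2),onz(S,s2,.056),onz(D,d2,.056))
yaw(S,[(516-26+165/5,293-26+105/5),(516-26+130/5,293-26+48/5)],.052)
yaw(D,[(187-26+158/5,381-26+(372-260)/5),(187-26+65/5,381-26+(365-260)/5)],.052)
c,r=ray(W,w);print(c)
E
```

```text
[[0.35458391 0.27650864 0.05606959 0.00131455]] [[0.355266   0.27683815 0.05962805 0.00194318]] [[0.35416809 0.27803541 0.05891495 0.00037993]]
[[0.35782863 0.27554856 0.068     ]] [[0.35176535 0.28197881 0.068     ]] [[0.36958315 0.27717695 0.068     ]]
edges [[0.35705356 0.30491493 0.068     ]
 [0.35860268 0.24619364 0.068     ]]
-0.371073565031861 0.05486326837678063 [0.35301102 0.27710048 0.062     ]
-0.37378247921537766 0.0506961991584225 [0.35689934 0.27827825 0.066     ]
3.001958756512219 0.05725779465137215 [0.35814007 0.28354527 0.066     ]
small [[0.54095066 0.41224477 0.04580993 0.00054752]] [[0.55461009 0.40923088 0.056     ]] [[0.53594784 0.41450001 0.056     ]]
0.3320374956918986 0.03319194708233987 [0.54224034 0.41166345 0.052     ]
-2.6251060474356813 0.03486877513157171 [0.54017336 0.4167539  0.052     ]
[0.45534137 0.26354089 0.38443682]
```

```bash
echo '[[[-0.01, -0.008, 0.02], [0, 0, 0.12], 0.092], [[-0.02, -0.0165, 0.04], [0, 0, 0.24], 0.092], [[-0.02, -0.0165, 0.06], [0, 0, 0.36], 0.092], [[-0.02, -0.0165, 0.065], [0, 0, 0.395], 0.092], [[-0.02, -0.0165, 0.065], [0, 0, 0.395], 0.092], [[-0.02, -0.0165, 0.065], [0, 0, 0.395], 0.092]]' | python3 inch.py
python3 - <<'E'
from h import *
W=snap('wrist','w2'); to(.355,.277,.019,-.37)
for z in (.058,.068): print(proj(W,[.355,.277,z]))
cv2.imwrite('pics/w2c.png',cv2.resize(W['image'][150:370,180:460],(784,616)[:2],interpolation=cv2.INTER_CUBIC)[:600,:,::-1])
E
```

```text
t: 2.0
tcp_pos: [0.3556, 0.2767, 0.1495]
tool_rot: [[0.932, -0.363, -0.0], [-0.363, -0.932, -0.001], [0.0, 0.001, -1.0]]
ft_force: [-0.4, -0.3, -0.4]
finger_gap: 0.092
finger_force: 0.0
 t 2.05 d [-0.0008  0.0004  0.1309] rot [-0.0004 -0.0005 -0.0013] | at [0.3558 0.2771 0.1499] q7 -2.67 F [-0.4 -0.3 -0.2] gap 0.0918 ff 0.0
[[320.17831568 241.73637081]]
[[320.15342891 246.38238824]]
```

View pics/w2c.png

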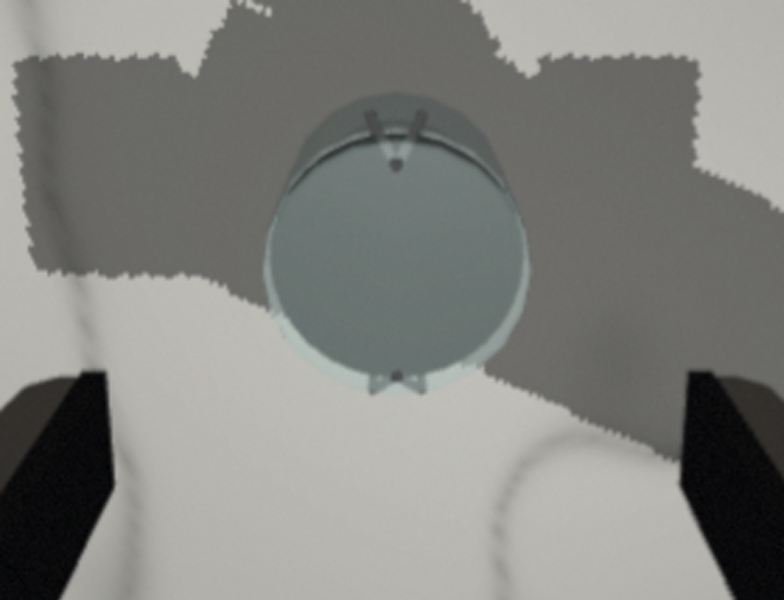

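The jar's lid disc centre is at crop (397,255), which is pixel (321.8,241) against a prediction of (320.2,241.7). Its clips are vertical in the picture, so the yaw is right. I descend and grip.

```bash
echo '[[[-0.0008, 0, 0.035], [0, 0, 0], 0.092], [[-0.0008, 0, 0.07], [0, 0, 0], 0.092], [[-0.0008, 0, 0.1], [0, 0, 0], 0.092], [[-0.0008, 0, 0.12], [0, 0, 0], 0.092], [[-0.0008, 0, 0.13], [0, 0, 0], 0.092], [[-0.0008, 0, 0.13], [0, 0, 0], 0.092]]' | python3 inch.py 20
echo '[[[0, 0, 0], [0, 0, 0], 0.055], [[0, 0, 0], [0, 0, 0], 0.055], [[0, 0, 0], [0, 0, 0], 0.055], [[0, 0, 0], [0, 0, 0], 0.055], [[0, 0, 0], [0, 0, 0], 0.055], [[0, 0, 0], [0, 0, 0], 0.055]]' | python3 inch.py 20
echo '[[[0, 0, -0.005], [0, 0, 0], 0.055], [[0, 0, -0.02], [0, 0, 0], 0.055], [[0, 0, -0.05], [0, 0, 0], 0.055], [[0, 0, -0.08], [0, 0, 0], 0.055], [[0, 0, -0.11], [0, 0, 0], 0.055], [[0, 0, -0.12], [0, 0, 0], 0.055], [[0, 0, -0.12], [0, 0, 0], 0.055]]' | python3 inch.py
python3 -c "
from h import *
snap('wrist','w3'); to(.3635,-.2745,.14,0); to(.3635,-.2745,.14,-.37)"
```

```text
t: 2.55
tcp_pos: [0.3539, 0.277, 0.0184]
tool_rot: [[0.932, -0.363, -0.002], [-0.363, -0.932, -0.002], [-0.001, 0.002, -1.0]]
ft_force: [-0.3, -0.7, 0.1]
finger_gap: 0.0922
finger_force: 0.0
t: 3.05
tcp_pos: [0.3545, 0.278, 0.0205]
tool_rot: [[0.932, -0.364, 0.001], [-0.364, -0.932, 0.001], [0.001, -0.001, -1.0]]
ft_force: [-0.3, -1.5, 6.7]
finger_gap: 0.0616
finger_force: 20.0
t: 3.63
tcp_pos: [0.3553, 0.2789, 0.1419]
tool_rot: [[0.932, -0.364, 0.004], [-0.364, -0.932, 0.004], [0.002, -0.005, -1.0]]
ft_force: [0.8, -0.4, -2.7]
finger_gap: 0.062
finger_force: 20.0
 t 3.68 d [ 0.2094  0.5114 -0.0007] rot [-0.0017 -0.0012 -0.3721] | at [0.3543 0.278  0.1401] q7 -2.67 F [ 0.   0.4 -4. ] gap 0.0614 ff 20.0
 t 3.68 d [ 0.2094  0.5114 -0.0007] rot [-0.0019 -0.0009 -0.0021] | at [0.3543 0.278  0.1401] q7 -2.67 F [ 0.   0.4 -4. ] gap 0.0614 ff 20.0
```

```bash
echo '[[[0.015, 0.015, 0], [0, 0, -0.04], 0.055], [[0.04, 0.04, 0], [0, 0, -0.09], 0.055], [[0.067, 0.067, 0], [0, 0, -0.14], 0.055], [[0.094, 0.094, 0], [0, 0, -0.2], 0.055], [[0.121, 0.121, 0], [0, 0, -0.25], 0.055], [[0.148, 0.148, 0], [0, 0, -0.3], 0.055], [[0.175, 0.175, 0], [0, 0, -0.37], 0.055], [[0.19, 0.19, 0], [0, 0, -0.37], 0.055]]' | python3 inch.py
python3 -c "
from h import *
to(.3635,-.2745,.14,0);to(.4,-.18,.14,0)"
```

```text
t: 4.35
tcp_pos: [0.4617, 0.0271, 0.1374]
tool_rot: [[1.0, -0.004, -0.003], [-0.004, -1.0, -0.002], [-0.003, 0.002, -1.0]]
ft_force: [0.3, -0.2, -2.7]
finger_gap: 0.0617
finger_force: 20.0
 t 4.35 d [-0.0971  0.3019 -0.0016] rot [ 0.0023  0.0031 -0.0036] | at [0.4617 0.0271 0.1374] q7 -1.65 F [ 0.3 -0.2 -2.7] gap 0.0617 ff 20.0
 t 4.35 d [-0.0609  0.2073 -0.0019] rot [ 0.0023  0.0031 -0.0036] | at [0.4617 0.0271 0.1374] q7 -1.65 F [ 0.3 -0.2 -2.7] gap 0.0617 ff 20.0
```

```bash
echo '[[[-0.007, 0.02, 0], [0, 0, 0], 0.055], [[-0.017, 0.055, 0], [0, 0, 0], 0.055], [[-0.027, 0.09, 0], [0, 0, 0], 0.055], [[-0.037, 0.125, 0], [0, 0, 0], 0.055], [[-0.047, 0.16, 0], [0, 0, 0], 0.055], [[-0.057, 0.19, 0], [0, 0, 0], 0.055], [[-0.06, 0.205, 0], [0, 0, 0], 0.055], [[-0.06, 0.205, 0], [0, 0, 0], 0.055]]' | python3 inch.py
python3 - <<'E'
from h import *
W=snap('wrist','w4'); snap('scene','scene4'); snap('side','side4'); to(.3635,-.2745,.14,0)
print(proj(W,[.3635,-.2745,.004]))
E
```

```text
t: 5.02
tcp_pos: [0.3988, -0.1765, 0.1376]
tool_rot: [[1.0, -0.009, -0.004], [-0.009, -1.0, -0.001], [-0.004, 0.001, -1.0]]
ft_force: [0.2, 0.2, -2.1]
finger_gap: 0.0615
finger_force: 20.0
 t 5.17 d [-0.0371  0.1024 -0.0018] rot [-0.0009  0.0028 -0.0016] | at [ 0.4008 -0.1721  0.1382] q7 -1.15 F [-0.1  0.7 -2.1] gap 0.0615 ff 20.0
[[446.64702114 266.02104188]]
```

View pics/w4.png

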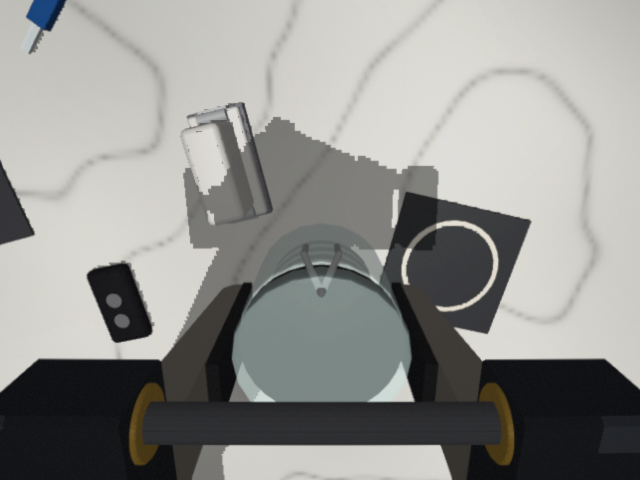

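The ring on the large tile is at (449.5,266), spanning columns 401–498. The holder is at (225,165) with its axis leaning left, and the held jar is upright and centred.

```bash
python3 - <<'E'
from h import *
W=load('w4')
g=cv2.cvtColor(W['image'],cv2.COLOR_RGB2GRAY)
m=np.zeros_like(g); m[215:318,396:505]=(g[215:318,396:505]>125)
n,l,st,c=cv2.connectedComponentsWithStats(m);
for i in range(1,n):
    if st[i,4]>100: print(i,st[i],c[i])
i=max(range(1,n),key=lambda k:st[k,4] if abs(c[k][0]-449)<6 and abs(c[k][1]-266)<6 else 0)
p=np.argwhere(l==i)[:,::-1]
hull=cv2.convexHull(p.astype(np.int32))
X=onz(W,hull.reshape(-1,2),.004)[:,:2]*1000; print(cv2.fitEllipse(X.astype(np.float32)), cv2.minEnclosingCircle(X.astype(np.float32)))
corn=[(409,193),(530,220),(487,333)]
print('corners',onz(W,corn,.004)*1000)
D=load('side0');S=load('scene0')
print(tri(W,[(449.5,266)],D,[(426,210)]),tri(W,[(449.5,266)],S,[(236.3,203.7)]))
E
```

```text
2 [ 401  220   98   92 1164] [457.3556701  260.36168385]
3 [494 291  11  27 154] [500.84415584 308.11688312]Traceback (most recent call last):
  File "<stdin>", line 11, in <module>
cv2.error: OpenCV(4.12.0) /io/opencv/modules/imgproc/src/shapedescr.cpp:361: error: (-201:Incorrect size of input array) There should be at least 5 points to fit the ellipse in function 'fitEllipseNoDirect'
```

```bash
cat >> h.py <<'E'
def ringfit(d,box,c,z=.004,thr=125,rot=False):
    g=cv2.cvtColor(d['image'],cv2.COLOR_RGB2GRAY);x0,y0,x1,y1=box
    m=np.zeros_like(g);m[y0:y1,x0:x1]=g[y0:y1,x0:x1]>thr
    n,l,st,cc=cv2.connectedComponentsWithStats(m)
    i=max(range(1,n),key=lambda k:st[k,4] if np.hypot(*(cc[k]-c))<14 else 0)
    h=cv2.convexHull(np.argwhere(l==i)[:,::-1].astype(np.int32)).reshape(-1,2)
    X=(onz(d,h,z)[:,:2]*1000).astype(np.float32)
    return cv2.fitEllipse(X),cv2.minAreaRect(X)
E
python3 - <<'E'
from h import *
W=load('w4');D=load('side0');S=load('scene0')
print(ringfit(W,(396,215,505,318),(449,266)))
print('corners',onz(W,[(409,193),(530,220),(487,333)],.004)*1000)
print(tri(W,[(449.5,266)],D,[(426,210)]),tri(W,[(449.5,266)],S,[(236.3,203.7)]))
E
```

```text
(((362.5486145019531, -276.82958984375), (75.77555847167969, 76.11907958984375), 55.09482955932617), ((364.45068359375, -278.85516357421875), (74.66570281982422, 70.51985168457031), 51.96002960205078))
corners [[ 421.5466792  -241.97930697    4.        ]
 [ 400.08577767 -335.11043118    4.        ]
 [ 304.05521361 -312.73628519    4.        ]]
[[ 0.36212742 -0.27788695 -0.00044226  0.00081473]] [[ 0.36054824 -0.27761437 -0.0024251   0.00262166]]
```

```bash
echo '[[[-0.007, 0.02, 0], [0, 0, 0], 0.055], [[-0.018, 0.05, 0], [0, 0, 0], 0.055], [[-0.029, 0.08, 0.01], [0, 0, 0], 0.055], [[-0.036, 0.1, 0.03], [0, 0, 0], 0.055], [[-0.036, 0.1, 0.06], [0, 0, 0], 0.055], [[-0.036, 0.1, 0.08], [0, 0, 0], 0.055], [[-0.036, 0.1, 0.08], [0, 0, 0], 0.055], [[-0.036, 0.1, 0.08], [0, 0, 0], 0.055]]' | python3 inch.py
python3 -c "
from h import *
to(.3625,-.277,.0245,0)"
echo '[[[0, 0, 0], [0, 0, 0], 0.055], [[0, 0, 0], [0, 0, 0], 0.055]]' | python3 inch.py | head -2
python3 -c "
from h import *
to(.3625,-.277,.0245,0)"
```

```text
t: 5.83
tcp_pos: [0.365, -0.2715, 0.0585]
tool_rot: [[1.0, -0.0, -0.003], [-0.0, -1.0, 0.002], [-0.003, -0.002, -1.0]]
ft_force: [0.8, -0.2, -2.2]
finger_gap: 0.0617
finger_force: 20.0
 t 5.83 d [-0.0024  0.0056  0.034 ] rot [-0.0019  0.0031 -0.    ] | at [ 0.365  -0.2715  0.0585] q7 -0.80 F [ 0.8 -0.2 -2.2] gap 0.0617 ff 20.0
t: 6.0
tcp_pos: [0.3666, -0.273, 0.0607]
 t 6.00 d [-0.0042  0.004   0.0362] rot [ 0.0009 -0.0021 -0.0007] | at [ 0.3666 -0.273   0.0607] q7 -0.80 F [-0.8 -0.7 -2.7] gap 0.0617 ff 20.0
```

```bash
cat >> h.py <<'E'
def avg(n=6):
    P=[]
    for _ in range(n):
        robot.get_image('side'); P.append(robot.observe()['tcp_pos'])
    P=np.array(P); print('avg',P.mean(0).round(4),'sd',P.std(0).round(4)); return P.mean(0)
def toa(x,y,z,yaw,n=6):
    p=avg(n); R=np.array(robot.observe()['tool_rot']); print('d',(R.T@(np.array([x,y,z])-p)).round(4),'rot',Ro.from_matrix(R.T@Rt(yaw)).as_rotvec().round(3))
E
python3 -c "
from h import *
toa(.3625,-.277,.0245,0)"
```

```text
avg [ 0.3661 -0.2732  0.0605] sd [0.0003 0.     0.0002]
d [-0.0037  0.0038  0.036 ] rot [ 0.    -0.001 -0.002]
```

```bash
echo '[[[-0.0037, 0.0038, 0.01], [0, 0, 0], 0.055], [[-0.0037, 0.0038, 0.02], [0, 0, 0], 0.055], [[-0.0037, 0.0038, 0.026], [0, 0, 0], 0.055], [[-0.0037, 0.0038, 0.03], [0, 0, 0], 0.055], [[-0.0037, 0.0038, 0.033], [0, 0, 0], 0.055], [[-0.0037, 0.0038, 0.034], [0, 0, 0], 0.055], [[-0.0037, 0.0038, 0.035], [0, 0, 0], 0.055], [[-0.0037, 0.0038, 0.035], [0, 0, 0], 0.055]]' | python3 inch.py
python3 -c "
from h import *
toa(.3625,-.277,.0245,0,3); to(.3625,-.277,.0245,0)"
```

```text
t: 6.97
tcp_pos: [0.3616, -0.277, 0.0247]
tool_rot: [[1.0, -0.002, 0.0], [-0.002, -1.0, 0.0], [0.0, -0.0, -1.0]]
ft_force: [0.7, 0.3, -2.7]
finger_gap: 0.0617
finger_force: 20.0
avg [ 0.3619 -0.2771  0.0248] sd [0. 0. 0.]
d [ 0.0006 -0.0001  0.0003] rot [ 0.    -0.001 -0.002]
 t 7.12 d [ 0.0007 -0.      0.0003] rot [ 0.0004 -0.0006 -0.0022] | at [ 0.3618 -0.277   0.0248] q7 -0.76 F [-0.5  0.4 -2. ] gap 0.0620 ff 20.0
```

```bash
echo '[[[0.0006, 0, 0.0007], [0, 0, 0], 0.055], [[0.0006, 0, 0.0014], [0, 0, 0], 0.055], [[0.0006, 0, 0.0014], [0, 0, 0], 0.055]]' | python3 inch.py; python3 -c "
from h import *
toa(.3625,-.277,.0245,0,2); to(.3625,-.277,.0245,0)"
```

```text
t: 7.37
tcp_pos: [0.362, -0.277, 0.0245]
tool_rot: [[1.0, -0.002, 0.0], [-0.002, -1.0, 0.001], [0.0, -0.001, -1.0]]
ft_force: [-4.5, 2.3, 15.9]
finger_gap: 0.0615
finger_force: 20.0
avg [ 0.362  -0.2771  0.0245] sd [0. 0. 0.]
d [ 0.0005 -0.0001 -0.    ] rot [-0.001 -0.    -0.002]
 t 7.47 d [ 0.0005 -0.0001 -0.    ] rot [-0.0005 -0.0003 -0.0025] | at [ 0.362  -0.2771  0.0245] q7 -0.76 F [-5.1  1.7 16. ] gap 0.0620 ff 20.0
```

```bash
echo '[[[0, 0, -0.001], [0, 0, 0], 0.0615], [[0, 0, -0.001], [0, 0, 0], 0.066], [[0, 0, -0.001], [0, 0, 0], 0.075], [[0, 0, -0.001], [0, 0, 0], 0.085], [[0, 0, -0.001], [0, 0, 0], 0.092], [[0, 0, -0.001], [0, 0, 0], 0.092]]' | python3 inch.py
echo '[[[0, 0, -0.02], [0, 0, 0], 0.092], [[0, 0, -0.05], [0, 0, 0], 0.092], [[0, 0, -0.09], [0, 0, 0], 0.092], [[0, 0, -0.13], [0, 0, 0], 0.092], [[0, 0, -0.15], [0, 0, 0], 0.092], [[0, 0, -0.15], [0, 0, 0], 0.092], [[0, 0, -0.15], [0, 0, 0], 0.092]]' | python3 inch.py
python3 - <<'E'
from h import *
W=snap('wrist','w5'); to(.541,.412,.2,.33); to(.449,-.1125,.2,0)
for z in (.004,.062,.072): print(proj(W,[.3625,-.277,z]))
cv2.imwrite('pics/w5c.png',cv2.resize(W['image'][120:340,180:460],(784,616),interpolation=cv2.INTER_CUBIC)[:600,:,::-1])
E
```

```text
t: 7.97
tcp_pos: [0.3622, -0.2769, 0.0241]
tool_rot: [[1.0, -0.002, -0.0], [-0.002, -1.0, -0.0], [-0.0, 0.0, -1.0]]
ft_force: [-0.2, 0.2, 0.1]
finger_gap: 0.0902
finger_force: 0.0
t: 8.55
tcp_pos: [0.3629, -0.2771, 0.175]
tool_rot: [[1.0, -0.002, 0.003], [-0.002, -1.0, -0.001], [0.003, 0.001, -1.0]]
ft_force: [-0.3, 1.2, -0.1]
finger_gap: 0.0921
finger_force: 0.0
 t 8.60 d [ 0.1777 -0.6888 -0.0259] rot [-0.0004  0.     -0.3319] | at [ 0.362  -0.2765  0.1738] q7 -0.90 F [-0.   1.4  0.2] gap 0.0921 ff 0.0
 t 8.60 d [ 0.0867 -0.1642 -0.0261] rot [-0.0004  0.0001 -0.0019] | at [ 0.362  -0.2765  0.1738] q7 -0.90 F [-0.   1.4  0.2] gap 0.0921 ff 0.0
[[320.86093844 213.82419925]]
[[320.87301957 232.53126458]]
[[320.87558414 236.4955963 ]]
```

View pics/w5c.png

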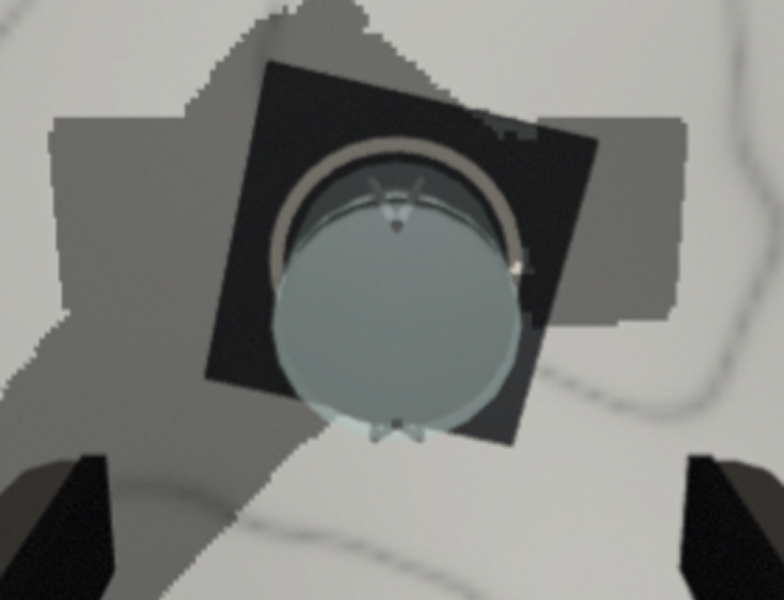

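The jar stands centred in its ring: jar columns 275–520 against ring 271–524, about a 3 mm gap at the front. On to the small jar.

```bash
echo '[[[0.008, -0.03, -0.01], [0, 0, 0], 0.092], [[0.018, -0.07, -0.02], [0, 0, -0.03], 0.092], [[0.028, -0.11, -0.026], [0, 0, -0.06], 0.092], [[0.038, -0.15, -0.026], [0, 0, -0.09], 0.092], [[0.048, -0.19, -0.026], [0, 0, -0.12], 0.092], [[0.058, -0.23, -0.026], [0, 0, -0.15], 0.092], [[0.068, -0.27, -0.026], [0, 0, -0.18], 0.092], [[0.078, -0.31, -0.026], [0, 0, -0.2], 0.092]]' | python3 inch.py | head -2
python3 -c "
from h import *
snap('wrist','w6');snap('scene','scene6'); to(.541,.412,.2,.33)"
```

```text
t: 9.27
tcp_pos: [0.4397, 0.0348, 0.1983]
 t 9.37 d [ 0.1753 -0.3441 -0.0014] rot [-0.0023  0.0025 -0.1216] | at [0.4407 0.0391 0.1983] q7 -1.51 F [-0.5 -1.5  0.2] gap 0.0917 ff 0.0
```

```bash
echo '[[[0.015, -0.03, 0], [0, 0, -0.015], 0.092], [[0.033, -0.065, 0], [0, 0, -0.03], 0.092], [[0.051, -0.1, 0], [0, 0, -0.045], 0.092], [[0.069, -0.135, 0], [0, 0, -0.06], 0.092], [[0.087, -0.17, 0], [0, 0, -0.075], 0.092], [[0.105, -0.205, 0], [0, 0, -0.09], 0.092], [[0.123, -0.24, 0], [0, 0, -0.105], 0.092], [[0.141, -0.275, 0], [0, 0, -0.12], 0.092]]' | python3 inch.py | head -2
echo '[[[0.012, -0.025, 0.01], [0, 0, 0], 0.092], [[0.022, -0.045, 0.03], [0, 0, 0], 0.092], [[0.031, -0.064, 0.05], [0, 0, 0], 0.092], [[0.031, -0.064, 0.06], [0, 0, 0], 0.092], [[0.031, -0.064, 0.06], [0, 0, 0], 0.092], [[0.031, -0.064, 0.06], [0, 0, 0], 0.092]]' | python3 inch.py | head -2
python3 - <<'E'
from h import *
W=snap('wrist','w7'); toa(.541,.412,.019,.33,4)
for z in (0,.046,.056): print(proj(W,[.541,.412,z]))
cv2.imwrite('pics/w7c.png',cv2.resize(W['image'][150:370,180:460],(784,616),interpolation=cv2.INTER_CUBIC)[:600,:,::-1])
E
```

```text
t: 10.03
tcp_pos: [0.5248, 0.3305, 0.1975]
t: 10.53
tcp_pos: [0.5342, 0.3984, 0.138]
avg [0.5356 0.3995 0.1412] sd [0.0001 0.0004 0.0004]
d [ 0.0088 -0.0101  0.1222] rot [-0.    -0.002 -0.014]
[[307.01029784 208.44998551]]
[[304.86477304 224.1656623 ]]
[[304.30274987 228.28373285]]
```

View pics/w7c.png

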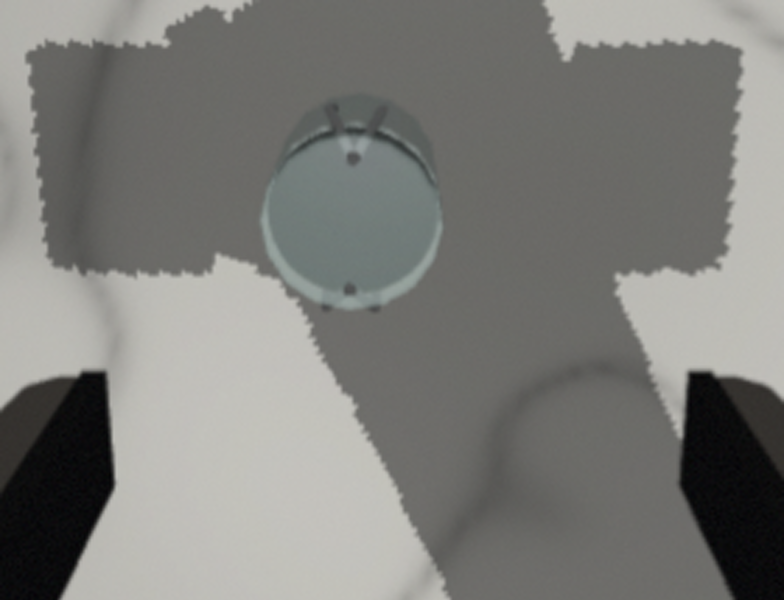

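Small jar lid disc at crop (352,212), i.e. pixel (305.7,225.8), against a prediction of (304.9,224.2); clips are aligned with the tool. I descend with that small correction.

```bash
echo '[[[0.004, -0.005, 0.03], [0, 0, -0.01], 0.092], [[0.008, -0.0097, 0.065], [0, 0, -0.01], 0.092], [[0.008, -0.0097, 0.095], [0, 0, -0.01], 0.092], [[0.008, -0.0097, 0.115], [0, 0, -0.01], 0.092], [[0.008, -0.0097, 0.126], [0, 0, -0.01], 0.092], [[0.008, -0.0097, 0.126], [0, 0, -0.01], 0.092], [[0.008, -0.0097, 0.126], [0, 0, -0.01], 0.092]]' | python3 inch.py | head -2
echo '[[[0, 0, 0], [0, 0, 0], 0.035], [[0, 0, 0], [0, 0, 0], 0.035], [[0, 0, 0], [0, 0, 0], 0.035], [[0, 0, 0], [0, 0, 0], 0.035], [[0, 0, 0], [0, 0, 0], 0.035], [[0, 0, 0], [0, 0, 0], 0.035], [[0, 0, 0], [0, 0, 0], 0.035]]' | python3 inch.py 16
python3 -c "
from h import *
toa(.4277,.107,.14,.24,3)"
echo '[[[0, 0, -0.005], [0, 0, 0], 0.035], [[0, 0, -0.02], [0, 0, 0], 0.035], [[0, 0, -0.05], [0, 0, 0], 0.035], [[0, 0, -0.08], [0, 0, 0], 0.035], [[0, 0, -0.11], [0, 0, 0], 0.035], [[0, 0, -0.12], [0, 0, 0], 0.035], [[0, 0, -0.12], [0, 0, 0], 0.035]]' | python3 inch.py
python3 - <<'E'
from h import *
to(.445,.135,.14,.24);to(.4277,.107,.14,.24)
W=load('w6'); print(proj(W,[[.4277,.107,.004],[.449,-.1125,.06]])); W1=load('w1')
print(ringfit(W1,(450,110,538,190),(494,150)))
E
```

```text
t: 11.37
tcp_pos: [0.5397, 0.4125, 0.015]
t: 11.95
tcp_pos: [0.5392, 0.4124, 0.0143]
tool_rot: [[0.947, 0.322, 0.0], [0.322, -0.947, 0.0], [0.0, -0.0, -1.0]]
ft_force: [0.9, 0.7, -0.5]
finger_gap: 0.0479
finger_force: 0.0
avg [0.5392 0.4123 0.0142] sd [0.     0.0001 0.    ]
d [-0.2038  0.2532 -0.1257] rot [0.    0.    0.088]
t: 12.68
tcp_pos: [0.5409, 0.414, 0.1385]
tool_rot: [[0.947, 0.322, 0.006], [0.322, -0.947, 0.005], [0.007, -0.003, -1.0]]
ft_force: [-0.0, -0.2, -1.5]
finger_gap: 0.0418
finger_force: 16.0
 t 12.68 d [-0.1806  0.2333 -0.0033] rot [-0.0029 -0.0066  0.0879] | at [0.5409 0.414  0.1385] q7 -1.99 F [-0.  -0.2 -1.5] gap 0.0418 ff 16.0
 t 12.68 d [-0.206   0.2542 -0.0035] rot [-0.0029 -0.0066  0.0879] | at [0.5409 0.414  0.1385] q7 -1.99 F [-0.  -0.2 -1.5] gap 0.0418 ff 16.0
[[239.79188711 203.43376316]
 [508.08637867 246.73311039]]
(((427.1985778808594, 107.1109619140625), (55.425838470458984, 55.940460205078125), 21.79798698425293), ((427.2926330566406, 107.10204315185547), (54.87455749511719, 55.61362075805664), 28.594148635864258))
```

```bash
echo '[[[-0.012, 0.015, 0], [0, 0, 0.01], 0.035], [[-0.034, 0.04, 0], [0, 0, 0.02], 0.035], [[-0.058, 0.07, 0], [0, 0, 0.03], 0.035], [[-0.082, 0.1, 0], [0, 0, 0.04], 0.035], [[-0.106, 0.13, 0], [0, 0, 0.05], 0.035], [[-0.13, 0.16, 0], [0, 0, 0.06], 0.035], [[-0.154, 0.19, 0], [0, 0, 0.07], 0.035], [[-0.17, 0.21, 0], [0, 0, 0.088], 0.035]]' | python3 inch.py
echo '[[[-0.014, 0.017, 0], [0, 0, 0], 0.035], [[-0.025, 0.032, 0.02], [0, 0, 0], 0.035], [[-0.033, 0.043, 0.05], [0, 0, 0], 0.035], [[-0.033, 0.043, 0.075], [0, 0, 0], 0.035], [[-0.033, 0.043, 0.08], [0, 0, 0], 0.035], [[-0.033, 0.043, 0.08], [0, 0, 0], 0.035]]' | python3 inch.py
python3 - <<'E'
from h import *
W=load('w6')
try: print(ringfit(W,(195,165,290,240),(240,203)))
except Exception as e: print(e)
toa(.4273,.107,.0185,.24,5)
W=snap('wrist','w8');cv2.imwrite('pics/w8c.png',cv2.resize(W['image'][120:380,180:480],(690,598),interpolation=cv2.INTER_CUBIC)[:,:,::-1])
E
```

```text
t: 13.35
tcp_pos: [0.4428, 0.1547, 0.1324]
tool_rot: [[0.972, 0.235, -0.004], [0.235, -0.972, -0.003], [-0.005, 0.002, -1.0]]
ft_force: [0.3, -1.8, -2.0]
finger_gap: 0.0419
finger_force: 16.0
t: 13.85
tcp_pos: [0.4218, 0.1087, 0.0522]
tool_rot: [[0.971, 0.238, -0.005], [0.238, -0.971, -0.002], [-0.006, 0.0, -1.0]]
ft_force: [0.1, -0.1, -0.8]
finger_gap: 0.0415
finger_force: 16.0
(((422.3623046875, 133.19802856445312), (2.265958070755005, 10.325639724731445), 99.85274505615234), ((421.8777770996094, 133.1410675048828), (9.098246574401855, 1.794441819190979), 7.005564212799072))
avg [0.4244 0.1099 0.0546] sd [0.0007 0.0003 0.0006]
d [0.0021 0.0035 0.0361] rot [-0.    -0.002  0.   ]
```

View pics/w8c.png

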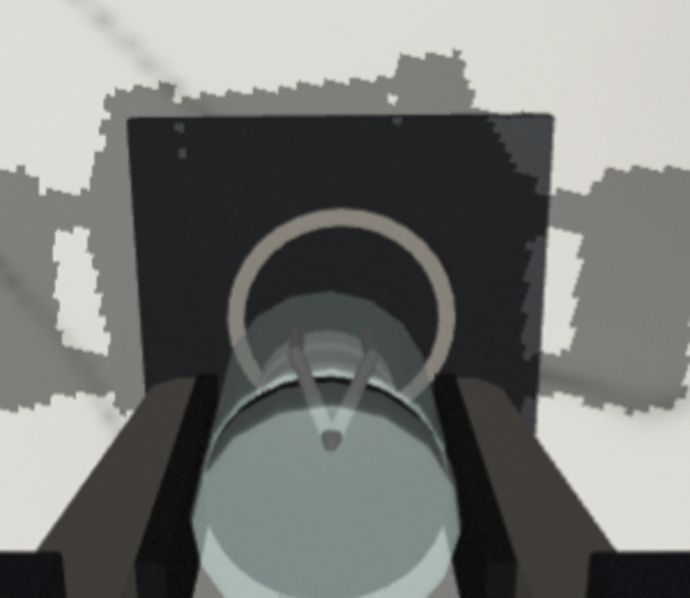

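The small jar hangs upright over its ring (ring at crop (342,308), jar at column 328), so it needs the 3.5 mm correction to the right that was computed.

```bash
echo '[[[0.0021, 0.0035, 0.012], [0, 0, 0], 0.035], [[0.0021, 0.0035, 0.022], [0, 0, 0], 0.035], [[0.0021, 0.0035, 0.028], [0, 0, 0], 0.035], [[0.0021, 0.0035, 0.031], [0, 0, 0], 0.035], [[0.0021, 0.0035, 0.033], [0, 0, 0], 0.035], [[0.0021, 0.0035, 0.034], [0, 0, 0], 0.035], [[0.0021, 0.0035, 0.034], [0, 0, 0], 0.035]]' | python3 inch.py
python3 -c "
from h import *
toa(.4273,.107,.0185,.24,4); to(.4273,.107,.0185,.24)"
```

```text
t: 14.73
tcp_pos: [0.4268, 0.1065, 0.0201]
tool_rot: [[0.971, 0.238, -0.0], [0.238, -0.971, -0.0], [-0.0, 0.0, -1.0]]
ft_force: [-0.2, -0.6, -2.1]
finger_gap: 0.0414
finger_force: 16.0
avg [0.427  0.1065 0.0204] sd [0.0001 0.     0.0001]
d [ 0.0004 -0.0004  0.0019] rot [-0.    -0.001 -0.   ]
 t 14.93 d [ 0.0004 -0.0004  0.002 ] rot [-0.     -0.0006 -0.0002] | at [0.427  0.1065 0.0205] q7 -1.67 F [ 0.1 -0.7 -1.3] gap 0.0417 ff 16.0
```

```bash
echo '[[[0.0004, -0.0004, 0.0008], [0, 0, 0], 0.035], [[0.0004, -0.0004, 0.0014], [0, 0, 0], 0.035], [[0.0004, -0.0004, 0.0019], [0, 0, 0], 0.035], [[0.0004, -0.0004, 0.0019], [0, 0, 0], 0.035]]' | python3 inch.py;python3 -c "
from h import *
toa(.4273,.107,.0185,.24,2); to(.4273,.107,.0185,.24)"
```

```text
t: 15.27
tcp_pos: [0.4271, 0.1069, 0.0182]
tool_rot: [[0.971, 0.238, -0.0], [0.238, -0.971, -0.0], [-0.0, 0.0, -1.0]]
ft_force: [-0.2, -0.2, -1.0]
finger_gap: 0.0416
finger_force: 16.0
avg [0.4271 0.1069 0.0183] sd [0. 0. 0.]
d [ 0.0003 -0.0001 -0.0002] rot [ 0.  0. -0.]
 t 15.37 d [ 0.0002 -0.0001 -0.0002] rot [ 0.      0.     -0.0002] | at [0.4271 0.1069 0.0183] q7 -1.68 F [ 0.1  0.  -1.1] gap 0.0419 ff 16.0
```

```bash
echo '[[[0, 0, 0.0004], [0, 0, 0], 0.035], [[0, 0, 0.0007], [0, 0, 0], 0.035], [[0, 0, 0.0007], [0, 0, 0], 0.035], [[0, 0, 0.0007], [0, 0, 0], 0.035]]' | python3 inch.py | sed -n '1,2p;4p'
```

```text
t: 15.7
tcp_pos: [0.4271, 0.1069, 0.0181]
ft_force: [-1.3, -0.9, 6.6]
```

```bash
echo '[[[0, 0, -0.0003], [0, 0, 0], 0.0417], [[0, 0, -0.0003], [0, 0, 0], 0.046], [[0, 0, -0.0003], [0, 0, 0], 0.055], [[0, 0, -0.0003], [0, 0, 0], 0.065], [[0, 0, -0.0003], [0, 0, 0], 0.075], [[0, 0, -0.0003], [0, 0, 0], 0.08]]' | python3 inch.py | sed -n '2p;4,5p'
echo '[[[0, 0, -0.02], [0, 0, 0], 0.09], [[0, 0, -0.05], [0, 0, 0], 0.09], [[0, 0, -0.09], [0, 0, 0], 0.09], [[0, 0, -0.13], [0, 0, 0], 0.09], [[0, 0, -0.15], [0, 0, 0], 0.09], [[0, 0, -0.15], [0, 0, 0], 0.09], [[0, 0, -0.15], [0, 0, 0], 0.09]]' | python3 inch.py | head -2
python3 - <<'E'
from h import *
W=snap('wrist','w9'); to(.68,-.018,.15,0)
for z in (.004,.05,.06): print(proj(W,[.4273,.107,z]))
cv2.imwrite('pics/w9c.png',cv2.resize(W['image'][120:340,180:460],(784,616),interpolation=cv2.INTER_CUBIC)[:600,:,::-1])
E
```

```text
tcp_pos: [0.4271, 0.1069, 0.0179]
ft_force: [-0.1, 0.2, -0.9]
finger_gap: 0.0704
t: 16.78
tcp_pos: [0.4277, 0.107, 0.1688]
 t 16.83 d [0.2164 0.1813 0.0175] rot [1.000e-04 1.000e-04 2.398e-01] | at [0.4267 0.1067 0.1676] q7 -1.66 F [-0.7  0.4 -0.9] gap 0.0898 ff 0.0
[[321.44996341 215.63215415]]
[[321.47888553 230.45046019]]
[[321.48633488 234.26804532]]
```

View pics/w9c.png

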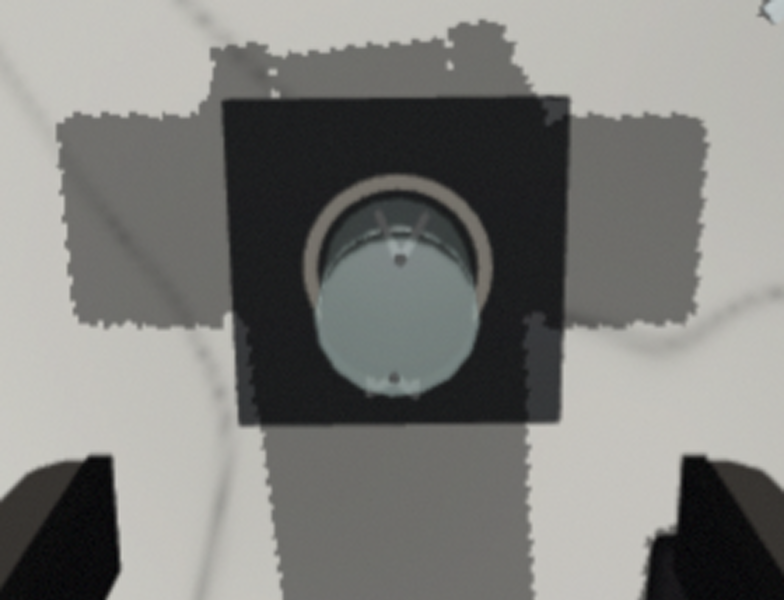

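Small jar is centred too (jar columns 315–479, ring 303–493, even front gap). Next the nut.

```bash
echo '[[[0.02, 0.016, 0], [0, 0, 0.04], 0.09], [[0.05, 0.042, 0], [0, 0, 0.08], 0.09], [[0.081, 0.068, 0], [0, 0, 0.12], 0.09], [[0.112, 0.094, 0], [0, 0, 0.16], 0.09], [[0.143, 0.12, 0], [0, 0, 0.2], 0.09], [[0.174, 0.146, 0], [0, 0, 0.24], 0.09], [[0.205, 0.17, 0], [0, 0, 0.24], 0.09], [[0.214, 0.18, 0.01], [0, 0, 0.24], 0.09]]' | python3 inch.py | head -2
echo '[[[0, 0, 0.01], [0, 0, 0], 0.09], [[0, 0, 0.01], [0, 0, 0], 0.09], [[0, 0, 0.01], [0, 0, 0], 0.09]]' | python3 inch.py | head -2
python3 - <<'E'
from h import *
toa(.678,-.0175,.15,0,4)
W=snap('wrist','w10');A=load('w0') if 0 else load('wrist0');H=load('w4');H6=load('w6')
print(proj(W,[[.678,-.0175,.044],[.678,-.0175,0]]))
f=lambda d,x,y,w,h:cv2.resize(d['image'][y-h:y+h,x-w:x+w],None,fx=390/(2*w),fy=290/(2*h),interpolation=cv2.INTER_CUBIC)
u=proj(W,[.678,-.0175,.03])[0].astype(int)
print('u',u)
cv2.imwrite('pics/m2.png',np.vstack([np.hstack([f(W,u[0],u[1],47,35),f(A,354,228,47,35)]),np.hstack([f(H,225,165,67,70),f(H6,508,230,80,80)])])[:,:,::-1])
E
```

```text
t: 17.5
tcp_pos: [0.6818, -0.0206, 0.1562]
t: 17.75
tcp_pos: [0.6752, -0.0162, 0.1449]
avg [ 0.6767 -0.0159  0.1477] sd [0.0005 0.0001 0.0008]
d [ 0.0013  0.0016 -0.0023] rot [-0.    -0.001  0.001]
[[323.16431225 234.15443948]
 [322.9325147  218.69206946]]
u [323 228]
```

View pics/m2.png

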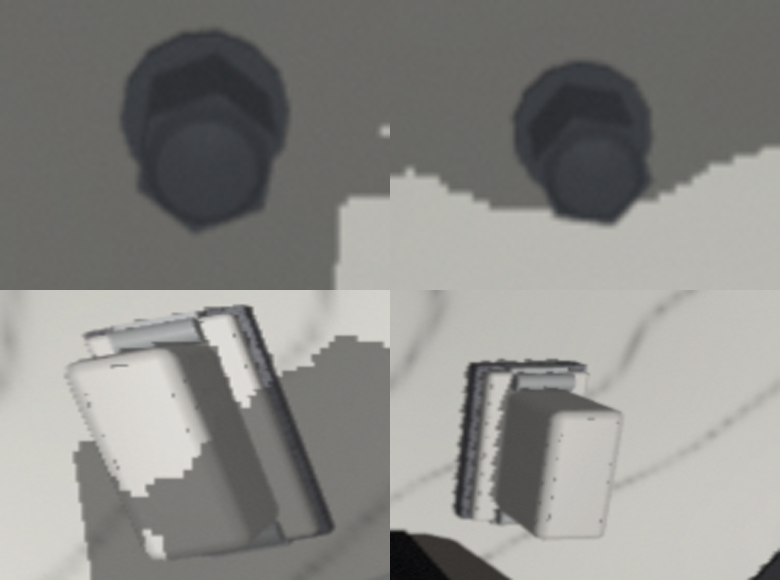

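Top-left: the nut's flange centre is at crop (205.5,113) and its hex axis is tilted about 0.17 rad; top-right (the start picture) has the flange at (192.5,130.5). Bottom: the holder's block top is clearest at right, with corners (163,122), (232,122), (215,248), (150,247) of that crop.

```bash
python3 - <<'E'
from h import *
W=load('w10');A=load('wrist0');H=load('w4');H6=load('w6');D=load('side0')
print('nut',tri(W,[(325.5,220.2)],A,[(353.4,224.5)]),onz(W,[(325.5,220.2)],.006),onz(A,[(353.4,224.5)],.006))
print('top',onz(W,[(325.7,234.5)],.040))
X=onz(H6,[(494.9,217.3),(523.2,217.3),(516.2,286.8),(489.5,286.3)],.062);print(X.round(4),X.mean(0))
r=cv2.minAreaRect((X[:,:2]*1000).astype(np.float32));print(r)
P=onz(H,[(186.5,115.8),(243.9,103.2),(272.1,209.4)],.01);print(P.round(4),(P[0]+P[2])/2,np.linalg.norm(P[1]-P[0]),np.linalg.norm(P[1]-P[2]),np.arctan2(*(P[1]-P[2])[[1,0]]))
Q=onz(H6,[(428+80/2.4375,150+72/1.8125),(428+197/2.4375,150+74/1.8125),(428+65/2.4375,150+225/1.8125)],.01);print(Q.round(4),(Q[1]+Q[2])/2,np.arctan2(*(Q[0]-Q[2])[[1,0]]),np.linalg.norm(Q[0]-Q[2]))
# block-top height: same two corners (left upper/lower face) in w4 and w6
h4=[(158+68/2.91,95+75/2.071),(158+160/2.91,95+268/2.071)]
print('h',tri(H,h4,H6,[(494.9,217.3),(489.5,286.3)]))
to(.678,-.017,.0,-.16)
E
```

```text
nut [[ 6.77995659e-01 -1.93456036e-02  4.37122625e-03  3.63210864e-04]] [[ 0.67829122 -0.01947102  0.006     ]] [[ 0.67797529 -0.01876422  0.006     ]]
top [[ 0.67659324 -0.01929181  0.04      ]]
[[ 0.47   -0.0938  0.062 ]
 [ 0.4743 -0.1151  0.062 ]
 [ 0.4184 -0.129   0.062 ]
 [ 0.4146 -0.1076  0.062 ]] [ 0.44433644 -0.11139375  0.062     ]
((444.2080993652344, -111.39617156982422), (58.4646110534668, 21.732955932617188), 13.920628547668457)
[[ 0.4781 -0.0846  0.01  ]
 [ 0.4859 -0.1248  0.01  ]
 [ 0.4114 -0.1408  0.01  ]] [ 0.44478353 -0.11272637  0.01      ] 0.04089122613403771 0.07618596625501078 0.21270970930091548
[[ 0.4794 -0.0812  0.01  ]
 [ 0.4869 -0.1229  0.01  ]
 [ 0.4023 -0.0988  0.01  ]] [ 0.44459756 -0.1108684   0.01      ] 0.2241478304532127 0.07913475711881286
h [[ 4.69547073e-01 -9.56870384e-02  5.80911973e-02  4.07725193e-04]
 [ 4.13364713e-01 -1.09565017e-01  5.82989233e-02  3.81167225e-05]]
 t 18.00 d [0.0003 0.0008 0.1488] rot [-0.0004 -0.001   0.1609] | at [ 0.6776 -0.0163  0.1488] q7 -1.55 F [ 1.2 -0.1  0. ] gap 0.0897 ff 0.0
```

```bash
echo '[[[0.0005, 0.0029, 0.03], [0, 0, 0.08], 0.07], [[0.0005, 0.0029, 0.065], [0, 0, 0.16], 0.06], [[0.0005, 0.0029, 0.095], [0, 0, 0.16], 0.05], [[0.0005, 0.0029, 0.12], [0, 0, 0.16], 0.05], [[0.0005, 0.0029, 0.132], [0, 0, 0.16], 0.05], [[0.0005, 0.0029, 0.137], [0, 0, 0.16], 0.05], [[0.0005, 0.0029, 0.137], [0, 0, 0.16], 0.05], [[0.0005, 0.0029, 0.137], [0, 0, 0.16], 0.05]]' | python3 inch.py | sed -n '1,2p;4,5p'
python3 -c "
from h import *
toa(.678,-.0192,.011,-.16,3)"
```

```text
t: 18.67
tcp_pos: [0.6794, -0.02, 0.0125]
ft_force: [0.5, 0.2, -0.1]
finger_gap: 0.0498
avg [ 0.6797 -0.0201  0.0129] sd [0.0001 0.     0.0001]
d [-0.0018 -0.0006  0.0019] rot [-0.001 -0.003 -0.   ]
```

```bash
echo '[[[-0.0017, 0, 0.0015], [0, 0, 0], 0.045], [[-0.0017, 0, 0.0015], [0, 0, 0], 0.012], [[-0.0017, 0, 0.0015], [0, 0, 0], 0.012], [[-0.0017, 0, 0.0015], [0, 0, 0], 0.012], [[-0.0017, 0, 0.0015], [0, 0, 0], 0.012], [[-0.0017, 0, 0.0015], [0, 0, 0], 0.012], [[-0.0017, 0, 0.0015], [0, 0, 0], 0.012], [[-0.0017, 0, 0.0015], [0, 0, 0], 0.012]]' | python3 inch.py 16
python3 -c "
from h import *
toa(.678,-.0192,.011,-.16,2)"
echo '[[[0, 0, -0.005], [0, 0, 0], 0.012], [[0, 0, -0.02], [0, 0, 0], 0.012], [[0, 0, -0.05], [0, 0, 0], 0.012], [[0, 0, -0.08], [0, 0, 0], 0.012], [[0, 0, -0.1], [0, 0, 0], 0.012], [[0, 0, -0.1], [0, 0, 0], 0.012]]' | python3 inch.py
python3 -c "
from h import *
W=snap('wrist','w11'); to(.643,.244,.11,.23);to(.62,.17,.11,.2);print(proj(W,[.643,.244,.004]))"
```

```text
t: 19.48
tcp_pos: [0.6766, -0.0197, 0.0095]
tool_rot: [[0.987, -0.159, 0.0], [-0.159, -0.987, 0.0], [0.0, -0.0, -1.0]]
ft_force: [-1.3, 1.0, 0.8]
finger_gap: 0.0217
finger_force: 16.0
avg [ 0.6767 -0.0197  0.0096] sd [0. 0. 0.]
d [ 0.0012 -0.0007 -0.0014] rot [-0. -0. -0.]
t: 20.08
tcp_pos: [0.6802, -0.0201, 0.116]
tool_rot: [[0.987, -0.16, 0.01], [-0.16, -0.987, 0.0], [0.01, -0.002, -1.0]]
ft_force: [0.4, -0.7, -0.0]
finger_gap: 0.0217
finger_force: 16.0
 t 20.13 d [-0.0774 -0.2549  0.0031] rot [ 1.000e-04 -6.400e-03 -3.904e-01] | at [ 0.6786 -0.02    0.1133] q7 -1.68 F [-0.2  0.3 -1.2] gap 0.0220 ff 16.0
 t 20.13 d [-0.0883 -0.1782  0.0029] rot [ 0.     -0.0064 -0.3604] | at [ 0.6786 -0.02    0.1133] q7 -1.68 F [-0.2  0.3 -1.2] gap 0.0220 ff 16.0
[[ -8.82326326 332.17329657]]
```

```bash
echo '[[[-0.01, -0.025, 0], [0, 0, 0.01], 0.012], [[-0.024, -0.06, 0], [0, 0, 0.02], 0.012], [[-0.038, -0.095, 0], [0, 0, 0.03], 0.012], [[-0.052, -0.13, 0], [0, 0, 0.04], 0.012], [[-0.066, -0.16, 0], [0, 0, 0.05], 0.012], [[-0.075, -0.18, 0], [0, 0, 0.05], 0.012], [[-0.075, -0.18, 0], [0, 0, 0.05], 0.012], [[-0.075, -0.18, 0], [0, 0, 0.05], 0.012]]' | python3 inch.py | head -2
python3 - <<'E'
from h import *
p=avg(3);W=snap('wrist','w12');u=proj(W,[.6425,.244,.004])[0];print(u)
x,y=u.astype(int);b=(max(0,x-38),y-38,x+38,y+38)
for t in (105,125,145):
    try: print(ringfit(W,b,u,thr=t))
    except Exception as e: print(e)
g=cv2.cvtColor(W['image'],cv2.COLOR_RGB2GRAY);m=np.zeros_like(g);m[b[1]:b[3],b[0]:b[2]]=g[b[1]:b[3],b[0]:b[2]]>125
n,l,st,cc=cv2.connectedComponentsWithStats(m);print(st[1:],cc[1:])
i=1+np.argmax([s[4] if np.hypot(*(c-u))<14 else 0 for s,c in zip(st[1:],cc[1:])])
h=cv2.convexHull(np.argwhere(l==i)[:,::-1].astype(np.int32));a=cv2.approxPolyDP(h,4,True).reshape(-1,2)
X=onz(W,a,.004)[:,:2];print(X.round(4),X.mean(0));c=X.mean(0);print(np.degrees(np.arctan2(*(X-c)[:,::-1].T)).round(1))
ti=(np.abs(g[:, :].astype(int))<95).astype(np.uint8)
E
```

```text
t: 20.8
tcp_pos: [0.6298, 0.1716, 0.1083]
avg [0.631  0.1683 0.1087] sd [0.0003 0.0007 0.0002]
[209.43683758 242.35361228]
(((639.7223510742188, 240.35411071777344), (46.932952880859375, 48.885650634765625), 61.32062911987305), ((639.914794921875, 240.70262145996094), (48.847476959228516, 44.189971923828125), 45.81487274169922))
(((640.09375, 240.35508728027344), (45.26113510131836, 48.04888916015625), 78.54808807373047), ((639.565673828125, 240.6421356201172), (42.08784866333008, 48.92176818847656), 77.36780548095703))
(((661.9494018554688, 233.28530883789062), (2.112178325653076, 2.491427183151245), 132.46717834472656), ((661.8683471679688, 233.2061004638672), (2.037799835205078, 2.095066785812378), 73.60299682617188))
[[184 211  63  68 708]] [[217.27824859 247.47175141]]
[[0.6238 0.2228]
 [0.6155 0.245 ]
 [0.6334 0.2632]
 [0.6561 0.2582]
 [0.6628 0.2326]
 [0.6474 0.2178]] [0.63983968 0.23991828]
[-133.   168.2  105.5   48.2  -17.7  -71.2]
```

```bash
echo '[[[-0.012, -0.015, 0], [0, 0, 0], 0.012], [[-0.018, -0.025, 0], [0, 0, 0], 0.012], [[-0.018, -0.025, 0], [0, 0, 0], 0.012], [[-0.018, -0.025, 0], [0, 0, 0], 0.012], [[-0.018, -0.025, 0], [0, 0, 0], 0.012]]' | python3 inch.py | head -2
python3 - <<'E'
from h import *
p=avg(3);W=snap('wrist','w13');
for n in ('w12','w13'):
    W=load(n);u=proj(W,[.64,.2405,.004])[0];x,y=u.astype(int);print(n,u)
    for t in (90,105,120):
        try: print(t,ringfit(W,(x-36,y-36,x+36,y+36),u,thr=t))
        except Exception as e: print(e)
f=lambda n,w:cv2.resize(load(n)['image'][(q:=proj(load(n),[.64,.2405,.004])[0].astype(int))[1]-w:q[1]+w,q[0]-w:q[0]+w],(390,390),interpolation=cv2.INTER_CUBIC)
a=np.hstack([f('w12',65),f('w13',65)]);cv2.imwrite('pics/m3.png',a[:,:,::-1])
E
```

```text
t: 21.42
tcp_pos: [0.6193, 0.197, 0.1094]
avg [0.6193 0.1968 0.1094] sd [0.     0.0001 0.    ]
w12 [215.29401937 244.68952275]
90 (((639.717529296875, 240.2942657470703), (47.38436508178711, 49.15339660644531), 73.58003997802734), ((639.5298461914062, 240.64913940429688), (43.876014709472656, 50.37197494506836), 77.4249267578125))
105 (((639.7495727539062, 240.41200256347656), (46.75114822387695, 48.9471321105957), 61.57761001586914), ((639.6104736328125, 240.50047302246094), (43.99409484863281, 49.17058181762695), 17.570175170898438))
120 (((640.0051879882812, 240.29351806640625), (45.68144989013672, 48.17064666748047), 58.15076446533203), ((639.9093627929688, 240.60458374023438), (42.514442443847656, 49.6129035949707), 77.2650375366211))
w13 [251.95507458 219.23480714]
90 (((639.7973022460938, 240.88601684570312), (48.7128791809082, 49.664398193359375), 53.857208251953125), ((639.8446655273438, 240.8712158203125), (43.905181884765625, 50.11454391479492), 17.564767837524414))
105 (((639.9692993164062, 240.78570556640625), (47.828819274902344, 49.02135467529297), 3.2229461669921875), ((640.0277709960938, 240.9864501953125), (44.15085983276367, 48.589820861816406), 78.05143737792969))
120 (((639.8158569335938, 241.0597381591797), (46.67290496826172, 47.8162956237793), 27.423572540283203), ((640.0135498046875, 240.8927001953125), (43.118404388427734, 48.589881896972656), 77.2322769165039))
```

View pics/m3.png

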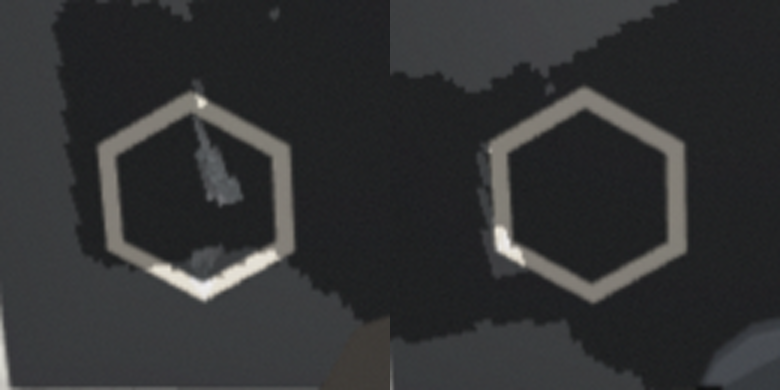

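Both crops show the hexagon cleanly, with its upper and lower vertices along the tool's x, centred at (0.640,0.241).

```bash
python3 -c "
from h import *
to(.6388,.2413,.0136,-.22)"
echo '[[[0.005, -0.02, 0], [0, 0, 0.01], 0.012], [[0.0085, -0.04, 0], [0, 0, 0.02], 0.012], [[0.0085, -0.047, 0.03], [0, 0, 0.02], 0.012], [[0.0085, -0.047, 0.055], [0, 0, 0.02], 0.012], [[0.0085, -0.047, 0.065], [0, 0, 0.02], 0.012], [[0.0085, -0.047, 0.065], [0, 0, 0.02], 0.012]]' | python3 inch.py | head -2
python3 -c "
from h import *
toa(.6388,.2413,.0136,-.22,6)"
```

```text
t 21.62 d [ 0.0099 -0.0473  0.0958] rot [ 0.0004 -0.0003  0.0087] | at [0.6192 0.1971 0.1094] q7 -2.07 F [ 1.1  0.6 -1. ] gap 0.0215 ff 16.0
t: 22.12
tcp_pos: [0.6349, 0.2407, 0.0412]
avg [0.6378 0.2418 0.0454] sd [0.0007 0.0004 0.0011]
d [0.001  0.0003 0.0318] rot [-0.002 -0.002 -0.011]
```

```bash
echo '[[[0.0008, 0.0003, 0.01], [0, 0, -0.01], 0.012], [[0.0008, 0.0003, 0.02], [0, 0, -0.01], 0.012], [[0.0008, 0.0003, 0.026], [0, 0, -0.01], 0.012], [[0.0008, 0.0003, 0.03], [0, 0, -0.01], 0.012], [[0.0008, 0.0003, 0.031], [0, 0, -0.01], 0.012], [[0.0008, 0.0003, 0.031], [0, 0, -0.01], 0.012], [[0.0008, 0.0003, 0.031], [0, 0, -0.01], 0.012]]' | python3 inch.py | sed -n '2p;4p'
python3 -c "
from h import *
toa(.6388,.2413,.0136,-.22,4);to(.6388,.2413,.0136,-.22)"
```

```text
tcp_pos: [0.6374, 0.2416, 0.013]
ft_force: [-0.8, -1.2, 1.9]
avg [0.6376 0.2418 0.013 ] sd [0.0001 0.0001 0.    ]
d [ 0.0013  0.0002 -0.0006] rot [ 0.  0. -0.]
 t 23.20 d [ 0.0013  0.0003 -0.0005] rot [ 0.      0.     -0.0001] | at [0.6376 0.2418 0.0131] q7 -2.12 F [ 0.3 -0.8 -1.1] gap 0.0220 ff 16.0
```

```bash
echo '[[[0, 0, -0.002], [0, 0, 0], 0.012], [[0.0012, 0.0002, -0.002], [0, 0, 0], 0.012], [[0.0012, 0.0002, -0.001], [0, 0, 0], 0.012], [[0.0012, 0.0002, 0.0], [0, 0, 0], 0.012], [[0.0012, 0.0002, 0.0004], [0, 0, 0], 0.012], [[0.0012, 0.0002, 0.0004], [0, 0, 0], 0.012]]' | python3 inch.py | sed -n '2p;4p'
python3 -c "
from h import *
toa(.6388,.2413,.0136,-.22,2);to(.6388,.2413,.0136,-.22)"
```

```text
tcp_pos: [0.6389, 0.2413, 0.013]
ft_force: [-0.2, 0.4, -0.1]
avg [0.6389 0.2413 0.013 ] sd [0. 0. 0.]
d [-0.0001 -0.     -0.0006] rot [-0. -0. -0.]
 t 23.80 d [-0.0001 -0.     -0.0005] rot [-0.     -0.0002 -0.0003] | at [0.6389 0.2413 0.0131] q7 -2.12 F [-0.1 -0.   0.5] gap 0.0217 ff 16.0
```

```bash
echo '[[[0, 0, 0], [0, 0, 0], 0.0225], [[0, 0, 0], [0, 0, 0], 0.03], [[0, 0, 0], [0, 0, 0], 0.04], [[0, 0, 0], [0, 0, 0], 0.05], [[0, 0, 0], [0, 0, 0], 0.06], [[0, 0, 0], [0, 0, 0], 0.06], [[0, 0, 0], [0, 0, 0], 0.06]]' | python3 inch.py | sed -n '2p;4,5p'
echo '[[[0, 0, -0.02], [0, 0, 0], 0.06], [[0, 0, -0.05], [0, 0, 0], 0.06], [[0, 0, -0.09], [0, 0, 0], 0.06], [[0, 0, -0.13], [0, 0, 0], 0.06], [[0, 0, -0.15], [0, 0, 0], 0.06], [[0, 0, -0.15], [0, 0, 0], 0.06], [[0, 0, -0.15], [0, 0, 0], 0.06]]' | python3 inch.py | head -2
python3 - <<'E'
from h import *
W=snap('wrist','w14'); to(.4445,-.1118,.15,.235)
u=proj(W,[.64,.241,.004])[0];x,y=u.astype(int);print(u,proj(W,[.64,.241,.01]))
for t in (90,105): print(ringfit(W,(x-36,y-36,x+36,y+36),u,thr=t))
E
```

```text
tcp_pos: [0.6388, 0.2414, 0.013]
ft_force: [0.0, 0.1, 0.0]
finger_gap: 0.0591
t: 24.97
tcp_pos: [0.6395, 0.2416, 0.1647]
 t 25.02 d [-0.1121  0.3868  0.0128] rot [ 1.000e-04  4.000e-04 -4.552e-01] | at [0.6384 0.2412 0.1627] q7 -2.14 F [0.2 0.4 0.2] gap 0.0602 ff 0.0
[321.74850541 215.58214025] [[321.74451436 217.31952064]]
(((641.0598754882812, 241.0142059326172), (44.689510345458984, 50.71982955932617), 157.04281616210938), ((643.5166015625, 240.2763214111328), (42.966617584228516, 41.561424255371094), 78.40106201171875))
(((640.7692260742188, 240.92835998535156), (44.90830993652344, 47.833805084228516), 157.02452087402344), ((643.7897338867188, 240.0349578857422), (42.6414680480957, 40.91014099121094), 77.38362884521484))
```

```bash
echo '[[[-0.006, 0.02, 0], [0, 0, -0.04], 0.09], [[-0.016, 0.055, 0], [0, 0, -0.1], 0.09], [[-0.027, 0.093, 0], [0, 0, -0.16], 0.09], [[-0.038, 0.131, 0], [0, 0, -0.22], 0.09], [[-0.049, 0.169, 0], [0, 0, -0.28], 0.09], [[-0.06, 0.207, 0], [0, 0, -0.34], 0.09], [[-0.071, 0.245, 0], [0, 0, -0.4], 0.09], [[-0.082, 0.283, 0], [0, 0, -0.455], 0.09]]' | python3 inch.py | head -2
python3 -c "
from h import *
to(.4445,-.1118,.15,.235)"
```

```text
t: 25.68
tcp_pos: [0.4943, -0.0184, 0.1611]
 t 25.68 d [-0.0704  0.0791  0.0113] rot [-0.0006  0.0037  0.003 ] | at [ 0.4943 -0.0184  0.1611] q7 -1.33 F [ 0.1 -0.5  0.3] gap 0.0904 ff 0.0
```

```bash
echo '[[[-0.02, 0.022, 0.004], [0, 0, 0], 0.09], [[-0.045, 0.05, 0.01], [0, 0, 0], 0.09], [[-0.065, 0.072, 0.01], [0, 0, 0], 0.09], [[-0.067, 0.074, 0.01], [0, 0, 0], 0.09], [[-0.067, 0.074, 0.01], [0, 0, 0], 0.09], [[-0.067, 0.074, 0.01], [0, 0, 0], 0.09]]' | python3 inch.py | head -2
python3 - <<'E'
from h import *
toa(.4445,-.1118,.023,.235,5)
W=snap('wrist','w15'); R=np.array(W['image']).astype(int)
g=cv2.cvtColor(W['image'],cv2.COLOR_RGB2GRAY)
u=proj(W,[.4445,-.1118,.062])[0];print('pred top',u)
c,s=np.cos(.235),np.sin(.235)
for z,a,b in((.062,.03,.012),(.01,.04,.02)):
    print(z,proj(W,[[.4445+c*i*a-s*j*b,-.1118+s*i*a+c*j*b,z] for i,j in((1,1),(1,-1),(-1,-1),(-1,1))]).round(0).tolist())
for y in range(int(u[1])-60,int(u[1])+61,10): print(y,g[y,262:384:4].tolist())
E
```

```text
t: 26.18
tcp_pos: [0.4487, -0.1038, 0.1521]
avg [ 0.4494 -0.1032  0.1526] sd [0.0001 0.0001 0.0002]
d [-0.0068  0.0073  0.1296] rot [-0.     0.     0.002]
pred top [332.29175396 250.63173507]
0.062 [[314.0, 206.0], [351.0, 206.0], [349.0, 292.0], [314.0, 292.0]]
0.01 [[305.0, 178.0], [358.0, 179.0], [355.0, 277.0], [306.0, 277.0]]
190 [97, 92, 85, 94, 100, 103, 103, 102, 103, 103, 103, 59, 104, 108, 103, 92, 92, 92, 92, 93, 91, 99, 107, 104, 83, 104, 102, 100, 95, 98, 103]
200 [96, 101, 102, 103, 105, 104, 105, 104, 103, 104, 104, 62, 105, 108, 81, 83, 84, 84, 84, 85, 83, 82, 106, 101, 96, 97, 91, 100, 102, 105, 106]
210 [104, 103, 103, 104, 103, 104, 103, 104, 104, 105, 103, 59, 106, 104, 99, 104, 105, 105, 104, 104, 103, 102, 92, 96, 100, 105, 104, 105, 104, 106, 105]
220 [105, 104, 105, 105, 104, 105, 103, 104, 105, 103, 104, 65, 106, 102, 99, 108, 107, 107, 107, 107, 106, 104, 94, 91, 104, 105, 104, 180, 163, 106, 106]
230 [105, 105, 104, 105, 104, 105, 105, 105, 104, 106, 105, 62, 105, 101, 101, 106, 106, 106, 106, 105, 106, 105, 91, 87, 105, 105, 107, 107, 106, 107, 107]
240 [1
[... 556 characters left out ...]
, 106, 105, 100, 180, 129, 188, 177, 172, 169, 185, 189, 189]
280 [104, 105, 106, 106, 105, 105, 106, 105, 105, 106, 106, 106, 106, 89, 102, 105, 105, 106, 107, 105, 106, 100, 173, 176, 178, 187, 188, 190, 190, 191, 190]
290 [105, 105, 106, 104, 105, 105, 105, 107, 106, 106, 106, 105, 106, 106, 137, 110, 107, 109, 106, 100, 156, 165, 187, 188, 189, 189, 190, 190, 190, 190, 191]
300 [106, 106, 105, 107, 106, 106, 105, 105, 107, 106, 105, 107, 110, 186, 184, 169, 167, 178, 186, 188, 188, 188, 188, 190, 189, 188, 190, 190, 190, 190, 191]
310 [107, 107, 106, 106, 107, 107, 106, 106, 106, 106, 107, 156, 171, 165, 176, 184, 187, 187, 188, 188, 188, 189, 188, 189, 189, 189, 189, 191, 192, 190, 191]
```

```bash
echo '[[[-0.0068, 0.0073, 0.03], [0, 0, 0], 0.08], [[-0.0068, 0.0073, 0.065], [0, 0, 0], 0.07], [[-0.0068, 0.0073, 0.095], [0, 0, 0], 0.06], [[-0.0068, 0.0073, 0.115], [0, 0, 0], 0.055], [[-0.0068, 0.0073, 0.126], [0, 0, 0], 0.055], [[-0.0068, 0.0073, 0.128], [0, 0, 0], 0.055], [[-0.0068, 0.0073, 0.128], [0, 0, 0], 0.055], [[-0.0068, 0.0073, 0.128], [0, 0, 0], 0.055]]' | python3 inch.py | sed -n '2p;4,5p'
echo '[[[0, 0, 0], [0, 0, 0], 0.015], [[0, 0, 0], [0, 0, 0], 0.015], [[0, 0, 0], [0, 0, 0], 0.015], [[0, 0, 0], [0, 0, 0], 0.015], [[0, 0, 0], [0, 0, 0], 0.015], [[0, 0, 0], [0, 0, 0], 0.015], [[0, 0, 0], [0, 0, 0], 0.015], [[0, 0, 0], [0, 0, 0], 0.015]]' | python3 inch.py 18 
python3 -c "
from h import *
toa(.4445,-.1118,.023,.235,3)"
```

```text
tcp_pos: [0.4447, -0.1131, 0.0255]
ft_force: [0.9, -0.4, -0.3]
finger_gap: 0.0547
t: 27.82
tcp_pos: [0.4443, -0.1131, 0.0254]
tool_rot: [[0.973, 0.233, 0.0], [0.233, -0.973, 0.0], [0.0, 0.0, -1.0]]
ft_force: [-1.2, 1.1, 6.4]
finger_gap: 0.0239
finger_force: 18.0
avg [ 0.4443 -0.1131  0.0254] sd [0. 0. 0.]
d [ 0.0005 -0.0013  0.0024] rot [ 0. -0. -0.]
```

```bash
echo '[[[0, 0, -0.005], [0, 0, 0], 0.015], [[0, 0, -0.03], [0, 0, 0], 0.015], [[0, 0, -0.06], [0, 0, 0], 0.015], [[0.015, 0.012, -0.09], [0, 0, 0.06], 0.015], [[0.04, 0.03, -0.1], [0, 0, 0.12], 0.015], [[0.065, 0.048, -0.1], [0, 0, 0.18], 0.015], [[0.075, 0.056, -0.1], [0, 0, 0.235], 0.015], [[0.075, 0.056, -0.1], [0, 0, 0.235], 0.015]]' | python3 inch.py | sed -n '2p;4,5p'
echo '[[[0, 0, 0], [0, 0, 0], 0.015], [[0, 0, 0], [0, 0, 0], 0.015], [[0, 0, 0], [0, 0, 0], 0.015]]' | python3 inch.py | sed -n '2p;4,5p'
python3 - <<'E'
from h import *
avg(3); W=snap('wrist','w16')
u=proj(W,[.62,-.214,.004])[0];x,y=u.astype(int);print(u)
for b in (50,58):
  for t in (90,110,130):
    try: print(b,t,ringfit(W,(x-b,max(0,y-b-10),x+b,y+b+10),u,thr=t))
    except Exception as e: print(e)
E
```

```text
tcp_pos: [0.5326, -0.1516, 0.1255]
ft_force: [-0.3, 0.6, -0.2]
finger_gap: 0.0242
tcp_pos: [0.5287, -0.1496, 0.1246]
ft_force: [-0.3, 1.6, -1.2]
finger_gap: 0.0237
avg [ 0.5291 -0.1498  0.1249] sd [0.0002 0.0001 0.0001]
[417.38032049  97.52619625]
50 90 (((621.34814453125, -189.9784698486328), (5.662905216217041, 125.51873779296875), 87.9762191772461), ((619.2260131835938, -189.93019104003906), (5.32047176361084, 75.70185089111328), 87.966796875))
50 110 (((622.8104248046875, -190.0249786376953), (5.627714157104492, 112.75148010253906), 87.85511016845703), ((619.2266235351562, -189.91355895996094), (4.975985050201416, 75.6923599243164), 88.09009552001953))
50 130 (((622.2118530273438, -189.9720458984375), (5.651706218719482, 103.84166717529297), 87.71715545654297), ((619.22607421875, -189.92970275878906), (4.648854732513428, 75.70621490478516), 87.90879821777344))
58 90 (((618.7250366210938, -213.955078125), (53.69481658935547, 384.7586975097656), 88.16173553466797), ((618.9490966796875, -213.8291473388672), (53.215614318847656, 87.62135314941406), 88.17037963867188))
58 110 (((621.4728393554688, -214.00048828125), (53.257225036621094, 379.0753479003906), 88.11302947998047), ((618.9609985351562, -213.81597900390625), (52.82847595214844, 87.59925842285156), 88.16962432861328))
58 130 (((622.2289428710938, -214.2215118408203), (57.091392517089844, 186.2989044189453), 88.17823028564453), ((619.0173950195312, -213.81578063964844), (52.659156799316406, 87.47144317626953), 88.18621826171875))
```

```bash
python3 - <<'E'
from h import *
W=load('w16');u=proj(W,[.62,-.214,.004])[0];x,y=u.astype(int)
for lo,hi in ((97,68),(97,76),(97,82)):
  for t in (100,130):
    print(lo,hi,t,ringfit(W,(x-58,y-lo,x+58,y+hi),u,thr=t)[1])
D=load('side0');S=load('scene0');print(tri(W,[u],D,[(328,186)]),tri(W,[u],S,[(209,265)]))
to(.619,-.2138,.0294,-.032)
E
```

```text
97 68 100 ((620.0621948242188, -213.88482666015625), (52.951480865478516, 89.8392333984375), 88.13067626953125)
97 68 130 ((672.7595825195312, -210.43650817871094), (11.48825454711914, 73.50521850585938), 0.275346964597702)
97 76 100 ((618.717041015625, -213.84686279296875), (52.93345642089844, 92.5740737915039), 88.07528686523438)
97 76 130 ((618.7108764648438, -213.8342742919922), (52.65634536743164, 92.15217590332031), 88.12084197998047)
97 82 100 ((618.717041015625, -213.84686279296875), (52.93345642089844, 92.5740737915039), 88.07528686523438)
97 82 130 ((618.7108764648438, -213.8342742919922), (52.65634536743164, 92.15217590332031), 88.12084197998047)
[[ 6.20355497e-01 -2.15451048e-01 -2.95224540e-03  2.65218353e-04]] [[ 0.61984801 -0.21453105 -0.00200399  0.0017046 ]]
 t 29.08 d [0.0894 0.0639 0.0956] rot [-0.0002  0.0002  0.0322] | at [ 0.5296 -0.1499  0.1251] q7 -1.25 F [-0.3 -0.4 -1. ] gap 0.0239 ff 18.0
```

```bash
echo '[[[0.015, 0.011, 0], [0, 0, 0.01], 0.015], [[0.042, 0.03, 0], [0, 0, 0.02], 0.015], [[0.069, 0.049, 0.01], [0, 0, 0.033], 0.015], [[0.087, 0.062, 0.03], [0, 0, 0.033], 0.015], [[0.087, 0.062, 0.055], [0, 0, 0.033], 0.015], [[0.087, 0.062, 0.065], [0, 0, 0.033], 0.015], [[0.087, 0.062, 0.065], [0, 0, 0.033], 0.015], [[0.087, 0.062, 0.065], [0, 0, 0.033], 0.015]]' | python3 inch.py | sed -n '2p;4,5p'
python3 -c "
from h import *
print(onz(load('side0'),[(395,146)],.028)); toa(.6187,-.2138,.0294,-.033,6)"
```

```text
tcp_pos: [0.6162, -0.2115, 0.0597]
ft_force: [0.1, -0.4, -1.5]
finger_gap: 0.0237
[[ 0.53439205 -0.43344175  0.028     ]]
avg [ 0.6177 -0.212   0.0615] sd [0.0003 0.0001 0.0003]
d [0.001  0.0018 0.0321] rot [ 0.    -0.002  0.   ]
```

```bash
echo '[[[0.0008, 0.0018, 0.01], [0, 0, 0], 0.015], [[0.0008, 0.0018, 0.02], [0, 0, 0], 0.015], [[0.0008, 0.0018, 0.026], [0, 0, 0], 0.015], [[0.0008, 0.0018, 0.029], [0, 0, 0], 0.015], [[0.0008, 0.0018, 0.031], [0, 0, 0], 0.015], [[0.0008, 0.0018, 0.031], [0, 0, 0], 0.015], [[0.0008, 0.0018, 0.031], [0, 0, 0], 0.015]]' | python3 inch.py | sed -n '2p;4p'
python3 -c "
from h import *
toa(.6187,-.2138,.0294,-.033,4);to(.6187,-.2138,.0294,-.033)"
```

```text
tcp_pos: [0.6169, -0.2138, 0.0293]
ft_force: [-4.6, 1.2, 7.8]
avg [ 0.6169 -0.2138  0.0293] sd [0. 0. 0.]
d [ 0.0018 -0.0001 -0.0001] rot [-0.001  0.002 -0.   ]
 t 30.83 d [ 0.0018 -0.0001 -0.0001] rot [-0.0008  0.0022 -0.0003] | at [ 0.6169 -0.2138  0.0293] q7 -1.18 F [-4.1  1.9  6.7] gap 0.0242 ff 18.0
```

```bash
echo '[[[0, 0, -0.003], [0, 0, 0], 0.015], [[0.0014, 0, -0.003], [0, 0, 0], 0.015], [[0.0014, 0, -0.003], [0, 0, 0], 0.015], [[0.0014, 0, -0.002], [0, 0, 0], 0.015], [[0.0014, 0, -0.001], [0, 0, 0], 0.015], [[0.0014, 0, -0.0005], [0, 0, 0], 0.015], [[0.0014, 0, -0.0005], [0, 0, 0], 0.015]]' | python3 inch.py | sed -n '2p;4p'
python3 -c "
from h import *
toa(.6187,-.2138,.0294,-.033,4);to(.6187,-.2138,.0294,-.033)"
```

```text
tcp_pos: [0.6191, -0.214, 0.0294]
ft_force: [-0.1, 0.3, 1.1]
avg [ 0.6191 -0.214   0.0295] sd [0. 0. 0.]
d [-0.0004 -0.0002  0.0001] rot [-0.  0. -0.]
 t 31.62 d [-0.0004 -0.0002  0.0001] rot [-0.0001  0.     -0.0003] | at [ 0.6191 -0.214   0.0295] q7 -1.18 F [-0.6 -0.4  0.3] gap 0.0237 ff 18.0
```

```bash
echo '[[[0, 0, 0], [0, 0, 0], 0.025], [[0, 0, 0], [0, 0, 0], 0.032], [[0, 0, 0], [0, 0, 0], 0.042], [[0, 0, 0], [0, 0, 0], 0.052], [[0, 0, 0], [0, 0, 0], 0.06], [[0, 0, 0], [0, 0, 0], 0.06], [[0, 0, 0], [0, 0, 0], 0.06]]' | python3 inch.py | sed -n '2p;4,5p'
echo '[[[0, 0, -0.02], [0, 0, 0], 0.06], [[0, 0, -0.05], [0, 0, 0], 0.06], [[0, 0, -0.09], [0, 0, 0], 0.06], [[0, 0, -0.13], [0, 0, 0], 0.06], [[0, 0, -0.15], [0, 0, 0], 0.06], [[0, 0, -0.15], [0, 0, 0], 0.06], [[0, 0, -0.15], [0, 0, 0], 0.06]]' | python3 inch.py | head -2
python3 - <<'E'
from h import *
W=snap('wrist','w17');D=snap('side','side17')
N=load('w14')
f=lambda d,c,w:cv2.resize(d['image'][c[1]-w:c[1]+w,c[0]-w:c[0]+w],(298,298),interpolation=cv2.INTER_CUBIC)
b=f(N,(321,222),36);a=f(W,(321,216),65)
e=cv2.resize(D['image'][120:420,130:530],(400,300)); 
sd=np.vstack([e,cv2.resize(D['image'][160:235,270:370],(400,296))])
L=np.vstack([a,b]);cv2.imwrite('pics/m4.png',np.hstack([L,sd[:596]])[:,:,::-1])
print(proj(W,[.6187,-.2138,.004]),proj(N,[.64,.241,.004]))
E
```

```text
tcp_pos: [0.6192, -0.2141, 0.0295]
ft_force: [-0.3, 0.6, -0.3]
finger_gap: 0.0599
t: 32.78
tcp_pos: [0.6199, -0.2143, 0.1811]
[[320.48303114 213.2378776 ]] [[321.74850541 215.58214025]]
```

View pics/m4.png

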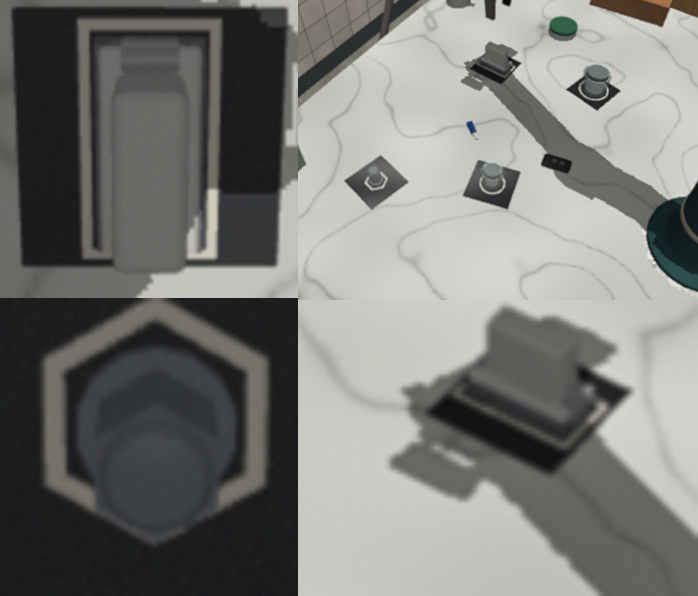

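The final montage shows the nut's flange (columns 76–237) centred in the hexagon (65–245 inside) and the pad lying squarely in the rectangle. Both jars stand upright in their rings, and the tin has not moved.

```bash
python3 -c "
from bench import robot
print(robot.close_job())"
```

```text
the job is handed in; nothing more can be done
None
```

The job is handed in at about 33 s of the 112 s allowed: both jars, the lug nut and the pad holder stand upright and centred on their outlines in the last pictures, and the wax tin was not touched.

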